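Take the praline bucket off its pivots, park it and fit its dust cap

ROBOT

A 7-joint arm with a two-finger parallel gripper is mounted at the origin on a cart in front of the work surface, level with it; the furniture and walls round the work are solid. World frame = base frame: x ahead of the robot, y to its left, z up, the work surface at z = 0. Lengths are in m, angles in rad, forces in N, time in s.
With the tool pointing down it reaches from about 0.425 to 0.875 m from the base axis. Payload 4.7 kg.
Tool frame: the origin (TCP) lies at the very end of the fingers, on their centre line; the grasp point (between the pads) lies 19 mm behind it (ctrl.grasp_offset is the distance from the TCP to the grasp point, in m); z points along the fingers, y is the direction in which the jaws open and shut (so a half turn about z gives the same grasp; the last joint's range is limited). The gripper opens to 87 mm and grips with 3 to 60 N. Pads are 19 mm wide; open, the fingers measure 117 mm over their backs; the gripper's body (75 mm by 190 mm) begins 51 mm behind the grasp point.
Start: joints at [1.22, 0.321, -0.07, 1.45, 0.023, 1.371, -0.057], TCP at [0.232, -0.607, 0.183] pointing down, gripper open.
Joint ranges: [-2.86, 2.86], [-0.3, 2.09], [-1.38, 1.24], [0.06, 2.45], [-1.56, 4.7], [0.09, 2.05], [-2.69, 2.69]. Speed limits (rad/s): [2.57, 2.57, 3.14, 3.14, 3.14, 3.14, 3.14].

INTERFACE

Orientations are given as a rotation vector (axis times angle).
In Python, from bench import ctrl gives the robot as it stands.
- The arm moves only by the shell command python3 -m creep 'ROWS' [FORCE]. ROWS is JSON, a list that holds one entry, the list of rows, each a list of 7 numbers: the opening, from 0 (shut) to 1 (fully open), then the shift along the tool's x, y, z in mm, then the turn, a rotation vector about the tool's x, y, z in rad. In form: [[[grip, dx, dy, dz, rx, ry, rz], ...]]. A call has 1 to 5 rows; each row is the pose to reach, as a shift and turn from the pose commanded when the call began, along the tool's axes at that moment; what a row does not reach only later rows make up. A row lasts 1/10 s, in which the tool goes at most 50 mm and 8.59 degrees, less where a joint would pass 70% of its speed; a pose out of reach is approached as far as the arm can. A call with a gripper value outside its range is refused whole. The fingers move at their own pace and stop on an object; FORCE is the grip in N (left out, the last holds). Time passes only in rows, so rows that repeat a pose let the fingers close. It gives the time, the measured TCP pose, the force and the opening at its end, in the units of the state.
- ctrl.get_state(): the state, without advancing time (a new reading comes with each control period).
- ctrl.get_image(name): name is "side" or "top"; returns the picture (400x640x3 uint8, red, green, blue); there is no depth.
- ctrl.camera_params(name): a dict with "K" (3x3 intrinsics, pixels), "pose" (4x4, takes a point from camera to world coordinates). Camera axes: x right, y down, z forward; pixel columns grow to the right and rows downward; lengths in m; the calibration is good to about 2 mm. A picture is of the moment at which its call begins. camera_params takes no time and is no camera call.
- ctrl.close_job(): hands the job in, once; it reports no verdict.
The state is a dict: "time": time; "joint_positions": joint angles; "qd": joint speeds; "joint_torque": joint torques, N m; "position": TCP position; "tool_rot": TCP orientation; "ft_force": force on the tool from outside, world axes, zero at the start; "torque": the same for the moment, N m; "grip_width": opening from 0.0 (shut) to 1.0 (fully open).
Only numpy, scipy, OpenCV 4.12 (cv2) and the standard library are available. Lean on these libraries where they do the work, as an engineer would, in place of code of your own. Each camera call takes 0.05 s, during which the arm holds its last target. There are 200 camera calls.

TASK

Take the praline bucket by its wooden grip, ease its pivot pins out from under the keepers of the white tipping stand without letting it swing, tip by more than about 20 degrees or be wrenched against the stand, and set it down gently, upright, in the middle of the cork pad. Then pinch the two orange tabs of the dust cap together, fit the cap fully home in the mouth of the bucket as it stands on the pad, and let the tabs spring out under the rim. Keep the three pralines in the bucket, leave the jars and the cream tub where they stand, and let go of everything.

Things in the scene. Friction and masses are not known exactly. Their poses are not given: they have to be found in the camera images.
- bucket: Open aluminium tipping bucket 80 (x) x 106 (y) x 95 mm, walls 3 mm, 0.24-0.38 kg; origin: centre of its underside, z up when level, -x towards its wooden grip, +x to its pouring lip. It hangs freely on two pins along y, underside 47 mm above the worktop, swings at a touch and may lean a few degrees about y, as the pralines lie.
- bucket_grip (a point): Centre of the wooden grip at the bucket's front, (-62,0,119) mm from its origin, bucket axes. Flat slat 12 mm thick, 98 along y, 38 long, leaning outward: length along (-sin35,0,cos35) degrees, faces look along +-(cos35,0,sin35). Fingers that close square across the 12 mm lean with the slat, pointing down and in to the bucket; otherwise they turn the bucket. 40 mm free on both faces.
- bucket_pins (a point): Middle of the bucket's pivot axis, (-6.2,0,68) mm from its origin; bucket axes. Two greased pins, 10 mm diameter, reach from 53 to 73 mm from the middle along +-y, with an 18 mm collar either side of the stand's cheek (3 mm play along y).
- bucket_rim (a point): Centre of the bucket's mouth in the plane of its rim, 95 mm above its underside; bucket axes. The mouth is 74 mm (x) by 92 mm (y): on the two y sides a lip 5 mm thick is turned 4 mm inward; below the lips the inside is 100 mm wide along y.
- stand: Fixed white tipping stand, base 124 x 176 mm, 144 mm high; origin on the worktop under point stand_seat, its axes. Two cheeks 8 mm thick (59 to 67 mm from the middle along y), slotted alike. Seen from the side: the pin lies in a pocket 13 mm wide behind a sill 9 mm high; a keeper overhead lets it rise 14 mm in all.
- stand_seat (a point): Midpoint of the line where the seated pins lie, 115 mm above the worktop; -x points out of the stand's front, y along the pins, z up. The pins must rise 9 to 14 mm, then come forward (-x) over the sill: sill and keeper end 31 mm in front of this point, so a pin is clear from 38 mm. Lifted straight up they jam under the keepers; over 60 N is wrenching.
- pad_top (a point): Centre of the top face of the fixed cork pad, 170 (x) x 180 (y) x 8 mm, 8 mm above the worktop; z up. The bucket may stand there turned any way.
- cap_tabs (a point): Blue-green dust cap lying right way up, 0.084 kg; point midway between its two orange tabs, half-way up them, 31 mm above the worktop; y runs from tab to tab, z up. Flange 80 (x) x 110 (y) x 4 mm, its top 13 mm below this point. Tabs 26 high, 26 wide (x), 8 thick; outer faces 58 mm apart when free, 46 pinched. A half turn makes no difference.
- cap_seat (a point): Centre of the underside of the cap's flange, 17 mm below cap_tabs; cap axes. Home when at bucket_rim with y along the bucket's y. Skirt below: 67 (x) x 76 (y) x 14 mm; under each tab a square hook, 8 to 13 mm below the flange, reaches 49 mm from the middle along y when free (too wide for the mouth), 43 when pinched.
- cap_tab_l (a joint): Travel of the tab on the cap's +y side toward the middle, m: 0 free, 0.006 fully pinched; spring, 2 N at the start to 6 N fully pinched.
- cap_tab_r (a joint): The same for the tab on the cap's -y side.
- praline_1_center (a point): Centre of a domed dark brown praline, 26 mm wide, 16 mm high, lying loose on the bucket's floor.
- praline_2_center (a point): Centre of a domed green praline, 26 mm wide, 16 mm high, lying loose on the bucket's floor.
- praline_3_center (a point): Centre of a domed pink praline, 26 mm wide, 16 mm high, lying loose on the bucket's floor.
- jar_amber: Small amber jar with black lid, 38 mm wide, 60 mm high, standing loose; bystander. Origin at the centre of its underside.
- jar_violet: Small violet jar, 36 mm wide, 64 mm high, standing loose; bystander. Origin at the centre of its underside.
- cream_tub: Cream-coloured round tub with lid, 70 mm wide, 51 mm high, standing loose; bystander. Origin at the centre of its underside.

How it is judged:
On the way, in this order (a step that is already met when the one before it is completed fails the run):
1. the bucket stands upright and released in the middle of the cork pad (horizontal distance between bucket and pad_top below 0.045 m and z of bucket in the frame of pad_top between -0.003 and 0.004 m and angle between bucket_rim's own z axis and vertical below 0.06 rad and contact force between the fingers and bucket below 0.1 N), for 0.2 s.
2. the cap is home in the mouth with both tabs sprung out under the rim (horizontal distance between cap_seat and bucket_rim below 0.007 m and z of cap_seat in the frame of bucket_rim between -0.0025 and 0.003 m and angle between the z axis of cap_seat and the z axis of bucket_rim, either way round below 0.06 rad and value of joint each of cap_tab_l, cap_tab_r below 0.0025 m), for 0.2 s.
At the end, for the whole second after the job is handed in: The bucket stands at rest, upright (within 3 degrees) and released on the cork pad, its middle within 45 mm of the pad's; the cap's flange lies flat on the rim (within 3 mm, centred within 7 mm, 3 degrees) with both tabs sprung out (within 2.5 mm of free); the three pralines are inside the bucket (all of step 1 and all of step 2 and z of praline_1_center in the frame of bucket between 0 and 0.09 m and distance between each of praline_1_center, praline_2_center, praline_3_center and bucket below 0.075 m and z of praline_2_center in the frame of bucket between 0 and 0.09 m and z of praline_3_center in the frame of bucket between 0 and 0.09 m and linear speed of bucket below 0.02 m/s); the robot touches nothing.
It fails at once if the bucket tips by more than 23 degrees (angle between bucket_rim's own z axis and vertical above 0.4 rad).
It fails at once if the bucket is wrenched against the stand with more than 60 N (contact force between bucket and stand above 60 N).
It fails at once if the bucket is dropped or slammed on the pad (faster than 0.35 m/s in the last 20 mm) (z of bucket in the frame of pad_top below 0.02 m and horizontal distance between bucket and pad_top below 0.15 m and linear speed of bucket above 0.35 m/s).
It fails at once if a jar or the cream tub is moved by more than 30 mm (distance of any of jar_amber, jar_violet, cream_tub from where it was at the start of the episode above 0.03 m).
It also fails if it takes over 61 s, if anything falls off the work surface, if the arm or the gripper's body presses on something with over 40 N, if the wrist force passes 120 N, or if a joint passes its speed limit or range.

## Working session

There is one attempt and no reset: what is moved stays moved. The work goes in short steps, Python scripts to look and compute and a shell command to move; the robot and the scene stay as the last step left them, time stands still between calls to the robot, and variables do not carry over. Pictures are saved under pics/ and viewed, about 8 in all and at most 12, crops included, and the job is handed in when it is done.

```bash
ls; mkdir -p pics
python3 - <<'E'
from bench import ctrl
import cv2,numpy as np
np.set_printoptions(precision=4,suppress=True)
for n in("side","top"):
    im=ctrl.get_image(n);cv2.imwrite(f"pics/{n}0.png",im[:,:,::-1]);p=ctrl.camera_params(n);print(n,np.array(p["K"]),np.array(p["pose"]))
print(ctrl.get_state())
E
```

```text
pics
side [[506.1167   0.     315.2995]
 [  0.     506.1167 212.5668]
 [  0.       0.       1.    ]] [[ 0.9985  0.0426 -0.0358  0.6541]
 [ 0.0547 -0.6368  0.7691 -0.8973]
 [ 0.01   -0.7699 -0.6381  0.9035]
 [ 0.      0.      0.      1.    ]]
top [[421.8298   0.     319.4174]
 [  0.     421.8298 197.2198]
 [  0.       0.       1.    ]] [[ 0.0002 -0.9853  0.1709  0.4548]
 [-0.9996  0.0049  0.0294  0.0576]
 [-0.0298 -0.1708 -0.9849  1.0348]
 [ 0.      0.      0.      1.    ]]
{'time': 0.1, 'joint_positions': array([ 1.2201,  0.3217, -0.0701,  1.4516,  0.0226,  1.3708, -0.0569]), 'qd': array([-0.0015, -0.0023,  0.0006, -0.0031,  0.0003,  0.001 , -0.0017]), 'joint_torque': array([ -0.0001, -49.2574,  -0.4057, -31.3399,  -0.0642,   0.0394,
         0.0001]), 'position': array([ 0.2316, -0.6067,  0.1822]), 'tool_rot': array([-3.0878, -0.5695,  0.0007]), 'ft_force': array([ 0.2547, -0.6806, -0.221 ]), 'torque': array([-0.0075, -0.0154,  0.0029]), 'grip_width': 1.0031622914167233}
```

View pics/side0.png

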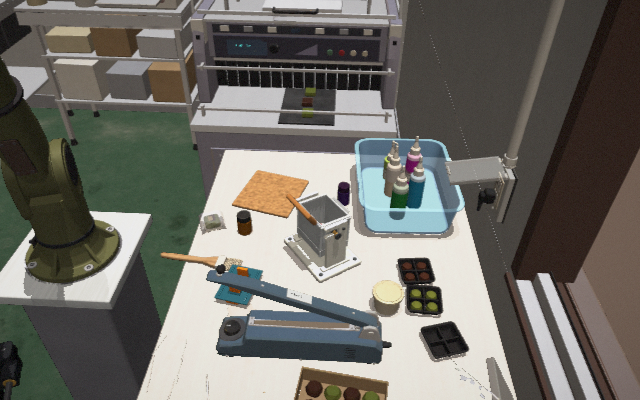

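View pics/top0.png

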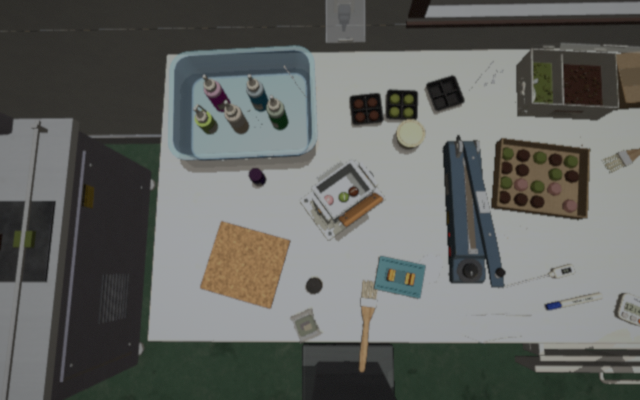

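```bash
cat > h.py <<'E'
from bench import ctrl
import cv2,numpy as np
from scipy.spatial.transform import Rotation as R
np.set_printoptions(precision=4,suppress=True)
def cam(n):
    p=ctrl.camera_params(n);return np.array(p["K"]),np.array(p["pose"])
def ray(n,uv):
    K,T=cam(n);d=T[:3,:3]@np.linalg.inv(K)@np.r_[uv,1.];return T[:3,3],d/np.linalg.norm(d)
def onz(n,uv,z):
    o,d=ray(n,uv);return o+d*(z-o[2])/d[2]
def tri(a,b):
    (o1,d1),(o2,d2)=ray("side",a),ray("top",b)
    s,t=np.linalg.lstsq(np.c_[d1,-d2],o2-o1,rcond=None)[0]
    p,q=o1+s*d1,o2+t*d2;return (p+q)/2,np.linalg.norm(p-q)
def proj(n,P):
    K,T=cam(n);c=T[:3,:3].T@(np.array(P)-T[:3,3]);u=K@c;return u[:2]/u[2]
def blob(im,lo,hi,box):
    x0,y0,x1,y1=box;h=cv2.cvtColor(im[y0:y1,x0:x1],cv2.COLOR_RGB2HSV)
    m=cv2.inRange(h,np.array(lo),np.array(hi));cs,_=cv2.findContours(m,0,cv2.CHAIN_APPROX_NONE)
    out=[]
    for c in sorted(cs,key=cv2.contourArea,reverse=True)[:3]:
        if cv2.contourArea(c)<8:continue
        M=cv2.moments(c);out.append((cv2.contourArea(c),np.array([M['m10'],M['m01']])/M['m00']+[x0,y0],cv2.boxPoints(cv2.minAreaRect(c))+[x0,y0]))
    return out
E
python3 - <<'E'
from h import *
S=cv2.imread("pics/side0.png")[:,:,::-1].copy();T=cv2.imread("pics/top0.png")[:,:,::-1].copy()
def show(t,n,im,lo,hi,box,z=None,k=1):
    for a,c,b in blob(im,lo,hi,box)[:k]:
        print(t,n,a,c,*( [onz(n,c,z)[:2],[onz(n,q,z)[:2] for q in b]] if z is not None else [b]))
show("pad","top",T,(5,90,90),(25,255,255),(195,215,300,310),.008)
show("pad","side",S,(5,90,90),(25,255,255),(225,165,312,220),.008)
show("cap","top",T,(85,80,60),(110,255,255),(370,250,430,302),.018)
show("tabs","top",T,(8,150,120),(28,255,255),(370,250,430,302),.044,2)
show("tabs","side",S,(5,150,120),(28,255,255),(215,255,262,305),.031,3)
show("slat","top",T,(3,100,60),(20,255,255),(330,185,390,232),.166)
show("slat","side",S,(3,100,60),(20,255,255),(280,185,325,230),.166)
a=cv2.resize(T[140:300,280:440],(640,640),interpolation=cv2.INTER_CUBIC)[:600]
b=cv2.resize(S[180:310,205:365],(800,650),interpolation=cv2.INTER_CUBIC)[:600]
cv2.imwrite("pics/ct.png",a[:,:,::-1]);cv2.imwrite("pics/cs.png",b[:,:,::-1])
E
```

```text
pad top 4852.5 [245.0978 264.395 ] [0.469 0.268] [array([0.4145, 0.3746]), array([0.5766, 0.3336]), array([0.5263, 0.1613]), array([0.3675, 0.2061])]
pad side 2236.0 [271.9307 194.0447] [0.4739 0.2575] [array([0.367 , 0.1958]), array([0.3571, 0.3934]), array([0.6063, 0.323 ]), array([0.5926, 0.1392])]
cap top 1342.5 [399.5747 276.7507] [ 0.44   -0.1011] [array([ 0.4147, -0.0397]), array([ 0.4873, -0.0566]), array([ 0.4654, -0.1618]), array([ 0.3936, -0.1438])]
tabs side 46.0 [242.4384 270.3623] [ 0.4446 -0.0716] [array([ 0.4299, -0.0615]), array([ 0.4537, -0.06  ]), array([ 0.4578, -0.0858]), array([ 0.4344, -0.0873])]
slat top 473.0 [359.8633 209.1536] [ 0.58   -0.0005] [array([0.5623, 0.0449]), array([ 0.6205, -0.033 ]), array([ 0.6001, -0.0475]), array([0.5423, 0.0302])]
slat side 623.0 [292.0147 200.737 ] [0.5558 0.0313] [array([0.521, 0.091]), array([0.6087, 0.097 ]), array([ 0.6165, -0.0482]), array([ 0.5367, -0.0535])]
```

View pics/ct.png

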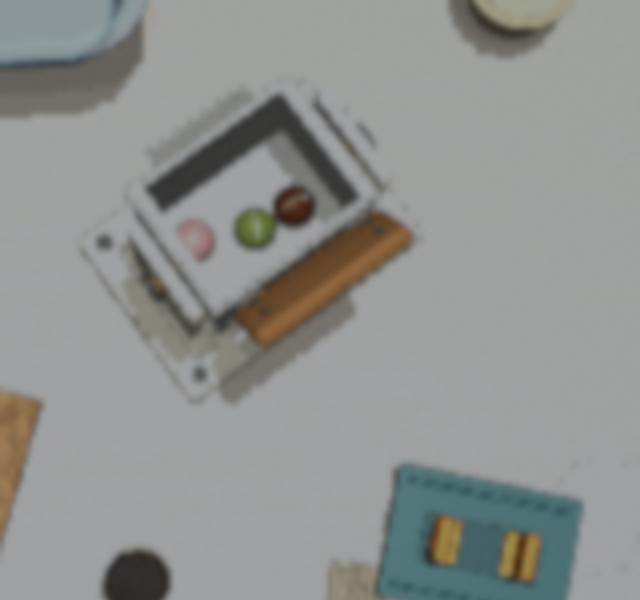

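View pics/cs.png

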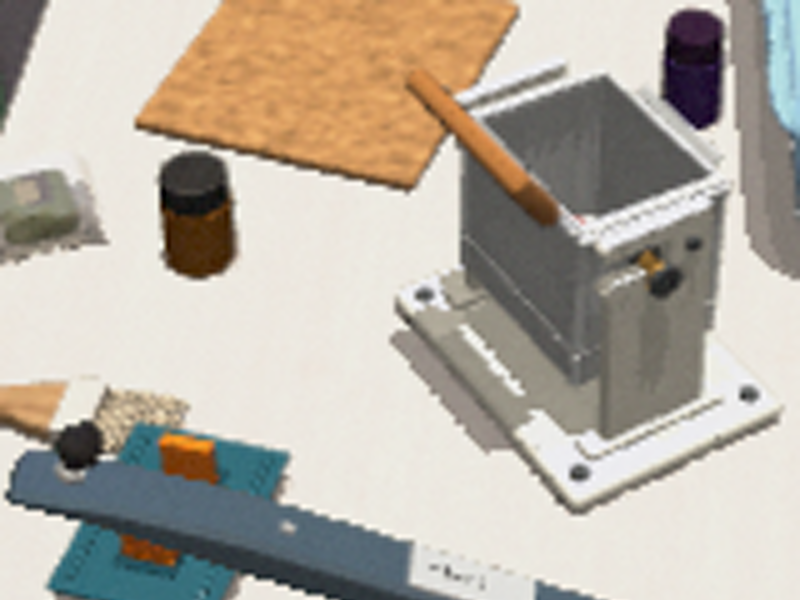

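Run:
```python
from h import *
t=lambda u,v:np.array([280+(u+.5)/4-.5,140+(v+.5)/4-.5]);s=lambda u,v:np.array([205+(u+.5)/5-.5,180+(v+.5)/5-.5])
rim={"-+":((462,108),(222,315)),"++":((605,75),(130,190)),"+-":((725,180),(290,85)),"--":((585,238),(380,195))}
P=[]
for k,(a,b) in rim.items():
    p,e=tri(s(*a),t(*b));P.append(p);print(k,p,"res",e,"onz",onz("top",t(*b),.142)[:2],onz("side",s(*a),.142)[:2])
print("screws A", tri(s(425,294),t(199,374)))
print("screws z.008 side",[onz("side",s(*a),.008)[:2] for a in((425,294),(580,472),(748,394))],"top",[onz("top",t(*a),.008)[:2] for a in((199,374),(104,243))])
print("slat upper edge ends (outer)",tri(s(410,72),t(262,345)),tri(s(545,215),t(412,240)))
print("pin",onz("side",s(652,265),.115))
print("captabs top, z .044",[onz("top",t(*a),.044)[:2] for a in((447,541),(519,557))], "side top ctr",onz("side",s(188,440),.044))
g=[t(262,345),t(412,240),t(375,212),t(235,305)]
print([onz("top",q,.17)[:2] for q in g])
print("jar",onz("side",s(198,258),0),onz("top",t(136,582),.06), "violet",onz("top",(257,176),.064),"sealer",onz("top",(470,268),.05),onz("top",(500,270),.12))
```

```text
-+ [0.5643 0.0511 0.1491] res 0.0027353446971332706 onz [0.5639 0.0508] [0.5648 0.0605]
++ [0.633  0.1003 0.1352] res 0.0005221890718996689 onz [0.6319 0.1   ] [0.6329 0.0914]
+- [0.6909 0.0133 0.1426] res 0.0027219505974958496 onz [0.6897 0.013 ] [0.6922 0.0146]
-- [ 0.6283 -0.0341  0.1447] res 0.0008166709859135677 onz [ 0.6284 -0.0344] [ 0.6286 -0.0308]
screws A (array([0.5436, 0.0639, 0.0154]), np.float64(0.00015209868714919524))
screws z.008 side [array([0.5428, 0.0719]), array([ 0.6294, -0.0497]), array([0.7109, 0.0089])] top [array([0.5442, 0.064 ]), array([0.6252, 0.1223])]
slat upper edge ends (outer) (array([0.5434, 0.0311, 0.1854]), np.float64(0.0003292954346450722)) (array([ 0.6054, -0.047 ,  0.1671]), np.float64(0.011514991343648709))
pin [ 0.6597 -0.0171  0.115 ]
captabs top, z .044 [array([ 0.4447, -0.0784]), array([ 0.4357, -0.1193])] side top ctr [ 0.4457 -0.0751  0.044 ]
[array([0.5449, 0.0306]), array([ 0.5992, -0.0475]), array([ 0.614 , -0.0288]), array([0.5656, 0.0443])]
jar [0.4181 0.1009 0.    ] [0.4219 0.0998 0.06  ] violet [0.675  0.2344 0.064 ] sealer [ 0.4602 -0.2565  0.05  ] [ 0.4557 -0.2966  0.12  ]
```

```bash
cat >> h.py <<'E'
def Rz(a):return R.from_euler('z',a)
def bucketR(yaw,th):return Rz(yaw)*R.from_euler('y',th)
def toolR(yaw,th):  # tool square on the slat: x=bucket y, z down the slat
    a=np.radians(35);c,s=np.cos(a),np.sin(a)
    return bucketR(yaw,th)*R.from_matrix(np.c_[[0,1,0],[c,0,s],[s,0,-c]])
def delta(p,r,s=None):
    s=s or ctrl.get_state();R0=R.from_rotvec(s["tool_rot"])
    print("t",round(s["time"],2),"shift mm",(R0.inv().apply(np.array(p)-s["position"])*1000).round(1),"turn",(R0.inv()*r).as_rotvec().round(4))
E
cat > fit.py <<'E'
from h import *
from scipy.optimize import least_squares
def fit(obs,z=.115,x0=(.6235,.0288,.62,.05)):
    # obs: (cam,pixel,bucket-frame point mm); params: pin midpoint x,y, yaw, pitch
    def P(q,b):return np.array([q[0],q[1],z])+bucketR(q[2],q[3]).apply((np.array(b)-[-6.2,0,68])/1000)
    f=lambda q:np.concatenate([proj(n,P(q,b))-uv for n,uv,b in obs])
    r=least_squares(f,x0,loss="soft_l1");return r.x,r.fun.reshape(-1,2)
E
python3 - <<'E'
from fit import *
t=lambda u,v:np.array([280+(u+.5)/4-.5,140+(v+.5)/4-.5]);s=lambda u,v:np.array([205+(u+.5)/5-.5,180+(v+.5)/5-.5])
o=[]
for b,a,c in(((-40,53,95),(462,108),(222,315)),((40,53,95),(605,75),(130,190)),((40,-53,95),(725,180),(290,85)),((-40,-53,95),(585,238),(380,195))):
    o+=[("side",s(*a),b),("top",t(*c),b)]
o+=[("top",t(262,345),(-77.8,49,131.2)),("top",t(412,240),(-77.8,-49,131.2)),("side",s(410,72),(-77.8,49,131.2)),("side",s(577,382),(-40,-53,0))]
q,res=fit(o);print(q,np.degrees(q[2:]));print(res)
yaw,th=.622,q[3]
G=np.array([q[0],q[1],.115])+bucketR(yaw,th).apply([-.0558,0,.051]);print("grip",G)
r=toolR(yaw,th);z=r.apply([0,0,1]);print("grasp tcp",G+.019*z,"approach",G+.019*z-.1*z, r.as_rotvec())
delta(G-.1*z+[0,0,.02],r)
E
```

```text
[0.6231 0.029  0.6148 0.0882] [35.2249  5.0529]
[[ 0.6686  0.7138]
 [-1.6371 -1.6251]
 [-0.2416 -0.8563]
 [-0.0158  0.2988]
 [ 0.3338  1.658 ]
 [-0.3863 -1.0975]
 [-0.2102 -0.5163]
 [-0.8431 -0.1221]
 [-0.0352  1.106 ]
 [ 1.5483 -0.4418]
 [-1.0331  0.3597]
 [-2.2643  1.7275]]
grip [ 0.5816 -0.0008  0.1707]
grasp tcp [0.5893 0.0048 0.1543] approach [ 0.5487 -0.0243  0.2409] [1.291  2.514  0.6724]
t 0.1 shift mm [ 494.9 -428.7  -94.5] turn [-0.3686  0.4749 -1.7815]
```

```bash
python3 -m creep '[[[1,0,0,-50,0,0,0],[1,30,-20,-100,0,0,-0.12],[1,70,-60,-120,0,0,-0.26],[1,105,-95,-130,0,0,-0.4],[1,140,-125,-130,0,0,-0.54]]]'
python3 - <<'E'
from h import *
r=toolR(.618,.088);delta([.5487,-.0243,.29],r)
E
```

```text
time: 0.6
position: [0.3116, -0.4533, 0.3136]
tool_rot: [2.82, 1.379, 0.0]
ft_force: [0.8, 0.8, 0.7]
grip_width: 1.0
t 0.6 shift mm [484.2 -76.5  22.9] turn [-0.4475  0.3364 -1.2477]
```

```bash
python3 -m creep '[[[1,48,-8,2,-0.045,0.034,-0.125],[1,97,-15,5,-0.09,0.067,-0.25],[1,145,-23,7,-0.134,0.1,-0.374],[1,194,-31,9,-0.18,0.135,-0.5],[1,242,-38,11,-0.224,0.168,-0.624]]]'
python3 - <<'E'
from h import *
r=toolR(.618,.088);delta([.5487,-.0243,.29],r)
E
```

```text
time: 1.1
position: [0.4311, -0.2382, 0.3007]
tool_rot: [2.15, 2.081, 0.371]
ft_force: [0.2, -0.7, 0.1]
grip_width: 1.002
t 1.1 shift mm [214.6 101.5  58. ] turn [-0.2225  0.1669 -0.6236]
```

```bash
python3 -m creep '[[[1,43,20,12,-0.045,0.033,-0.125],[1,86,41,23,-0.09,0.067,-0.25],[1,129,61,35,-0.134,0.1,-0.374],[1,172,81,46,-0.18,0.135,-0.5],[1,215,101,58,-0.2225,0.167,-0.6236]]]';python3 -m creep '[[[1,0,0,0,0,0,0],[1,0,0,0,0,0,0]]]'
python3 - <<'E'
from h import *
r=toolR(.618,.088);delta([.5487,-.0243,.241],r)
for n in("side","top"):cv2.imwrite(f"pics/{n}1.png",ctrl.get_image(n)[:,:,::-1])
a=cv2.imread("pics/side1.png")[120:320,160:400];b=cv2.imread("pics/top1.png")[120:320,260:420]
cv2.imwrite("pics/j1.png",cv2.resize(np.hstack([a,b]),(800,400),interpolation=cv2.INTER_CUBIC))
E
```

```text
time: 1.6
position: [0.5491, -0.0251, 0.2898]
tool_rot: [1.296, 2.51, 0.671]
ft_force: [1.2, -1.1, -0.4]
grip_width: 1.001
time: 1.8
position: [0.5484, -0.0261, 0.2892]
tool_rot: [1.303, 2.51, 0.67]
ft_force: [0.0, -0.7, 0.3]
grip_width: 1.0
t 1.8 shift mm [  1.2 -22.8  42.5] turn [-0.0028 -0.0002 -0.0049]
```

View pics/j1.png

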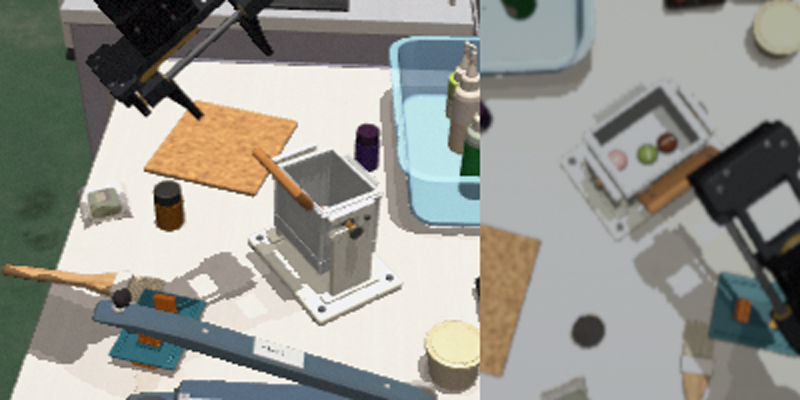

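```bash
python3 -m creep '[[[1,1,-23,30,-0.003,0,-0.005],[1,1,-23,70,-0.003,0,-0.005],[1,1,-23,110,-0.003,0,-0.005],[1,1,-23,138,-0.003,0,-0.005],[1,1,-23,138,-0.003,0,-0.005]]]' 5;python3 -m creep '[[[1,0,0,0,0,0,0],[1,0,0,0,0,0,0]]]'
python3 - <<'E'
from fit import *
T=ctrl.get_image("top");S=ctrl.get_image("side")
cv2.imwrite("pics/top2.png",T[:,:,::-1]);cv2.imwrite("pics/side2.png",S[:,:,::-1])
r=toolR(.618,.088);delta([.5893,.0048,.1543],r)
a=cv2.resize(S[150:300,240:380],(560,600),interpolation=cv2.INTER_CUBIC)
cv2.imwrite("pics/j2.png",a[:,:,::-1])
E
```

```text
time: 2.4
position: [0.586, 0.0031, 0.1551]
tool_rot: [1.3, 2.514, 0.674]
ft_force: [0.4, 0.3, -0.8]
grip_width: 1.002
time: 2.6
position: [0.5889, 0.0005, 0.1608]
tool_rot: [1.296, 2.505, 0.672]
ft_force: [-1.2, -0.3, -0.1]
grip_width: 1.004
t 2.7 shift mm [ 3.  -1.   6.9] turn [ 0.003   0.0044 -0.0007]
```

View pics/j2.png

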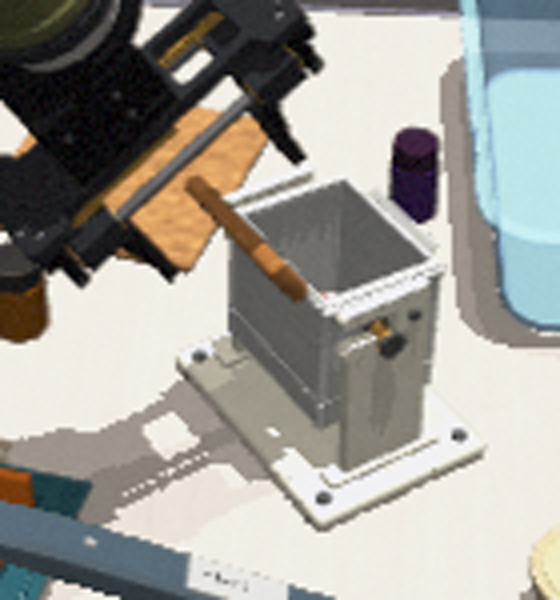

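```bash
python3 -m creep '[[[1,2,-1,5,0,0,0],[1,2,-1,5,0,0,0]]]'; python3 -m creep '[[[1,0,0,0,0,0,0]]]'
python3 - <<'E'
from h import *
r=toolR(.618,.088);delta([.5893,.0048,.1543],r)
E
```

```text
time: 2.9
position: [0.5879, 0.0051, 0.1539]
tool_rot: [1.295, 2.509, 0.672]
ft_force: [-0.6, 0.9, 0.3]
grip_width: 0.999
time: 3.0
position: [0.5881, 0.005, 0.1541]
tool_rot: [1.295, 2.509, 0.673]
ft_force: [-0.3, -1.5, -0.4]
grip_width: 1.002
t 3.0 shift mm [-0.9  0.8  0.2] turn [ 0.0016  0.0011 -0.0001]
```

```bash
python3 -m creep '[[[0.6,0,0,0,0,0,0],[0.4,0,0,0,0,0,0],[0.28,0,0,0,0,0,0],[0.24,0,0,0,0,0,0],[0.21,0,0,0,0,0,0]]]' 5; python3 -m creep '[[[0.18,0,0,0,0,0,0],[0.15,0,0,0,0,0,0],[0.12,0,0,0,0,0,0],[0.1,0,0,0,0,0,0],[0.05,0,0,0,0,0,0]]]'; python3 -m creep '[[[0,0,0,0,0,0,0],[0,0,0,0,0,0,0],[0,0,0,0,0,0,0]]]'
```

```text
time: 3.5
position: [0.5883, 0.005, 0.1541]
tool_rot: [1.295, 2.509, 0.673]
ft_force: [0.1, -1.0, 0.0]
grip_width: 0.631
time: 4.0
position: [0.5883, 0.005, 0.1541]
tool_rot: [1.295, 2.509, 0.673]
ft_force: [-0.5, -0.0, -0.1]
grip_width: 0.172
time: 4.3
position: [0.5883, 0.005, 0.1541]
tool_rot: [1.295, 2.509, 0.673]
ft_force: [-0.1, -0.8, -0.6]
grip_width: 0.014
```

Run:
```python
from h import *
S=ctrl.get_image("side");T=ctrl.get_image("top")
cv2.imwrite("pics/top3.png",T[:,:,::-1]);cv2.imwrite("pics/side3.png",S[:,:,::-1])
s=ctrl.get_state();r=R.from_rotvec(s["tool_rot"])
for n in("side","top"):print(n,proj(n,s["position"]),proj(n,s["position"]-.019*r.apply([0,0,1])))
a=cv2.resize(S[160:260,260:350],(450,500),interpolation=cv2.INTER_CUBIC);b=cv2.resize(T[150:240,310:400],(350,500*350//350)[:2],interpolation=cv2.INTER_CUBIC)
b=cv2.resize(T[160:260,320:390],(350,500),interpolation=cv2.INTER_CUBIC)
cv2.imwrite("pics/j3.png",np.hstack([a,b])[:,:,::-1])
```

```text
side [305.0402 212.3762] [301.4688 208.2331]
top [356.8605 206.079 ] [360.0439 208.592 ]
```

View pics/j3.png

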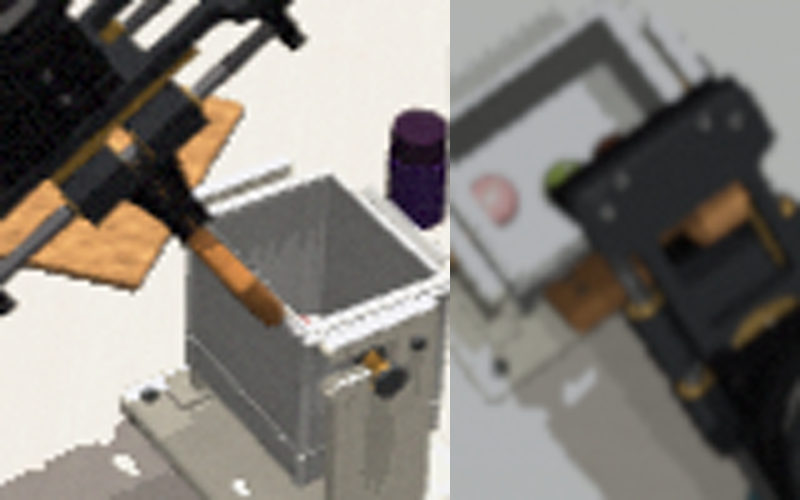

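Run:
```python
from h import *
T=cv2.imread("pics/top2.png");S=cv2.imread("pics/side3.png")
a=cv2.resize(T[150:250,320:420],(400,400),interpolation=cv2.INTER_CUBIC);b=cv2.resize(S[180:230,280:330],(400,400),interpolation=cv2.INTER_CUBIC)
b=cv2.convertScaleAbs(b,alpha=1.8,beta=30);a=cv2.convertScaleAbs(a,alpha=1.8,beta=30)
cv2.imwrite("pics/j4.png",np.hstack([a,b]))
r=R.from_rotvec([1.295,2.505,.672])
for P in([.5889,.0005,.1608],[.5883,.005,.1541]):
  for dy in(-.0435,0,.0435):
    q=np.array(P)+r.apply([0,dy,0]);print(P,dy,proj("side",q),proj("top",q))
```

```text
[0.5889, 0.0005, 0.1608] -0.0435 [291.229  224.1318] [369.0179 221.0623]
[0.5889, 0.0005, 0.1608] 0 [305.1584 211.3691] [359.1736 205.3001]
[0.5889, 0.0005, 0.1608] 0.0435 [319.0467 198.6441] [348.974  188.9691]
[0.5883, 0.005, 0.1541] -0.0435 [291.2072 225.0335] [366.6491 221.7076]
[0.5883, 0.005, 0.1541] 0 [305.0445 212.3539] [356.8365 206.0743]
[0.5883, 0.005, 0.1541] 0.0435 [318.8414 199.7113] [346.6726 189.8811]
```

View pics/j4.png

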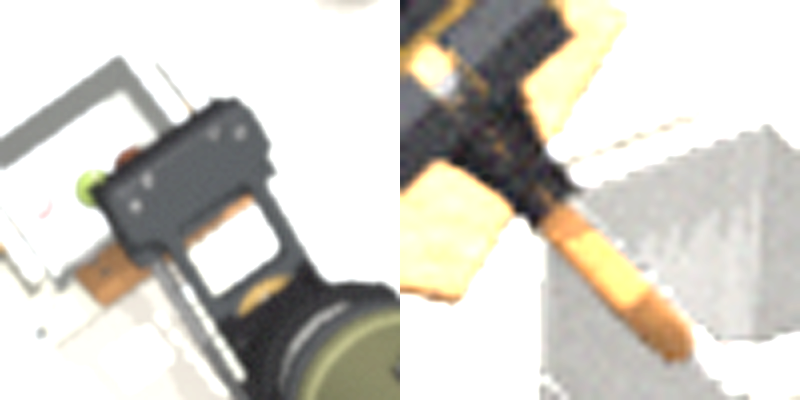

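Run:
```python
from h import *
r=R.from_rotvec([1.295,2.505,.672]);X=r.as_matrix();P=np.array([.5889,.0005,.1608])
for nm,px in(("left",(345,197.5)),("left2",(351,211)),("right",(380,175)),("right2",(387.5,192))):
  for d in(.04,.07,.1,.13):
    o,v=ray("top",px);rel=X.T@(o-P);w=X.T@v;q=rel+w*((-d-rel[2])/w[2]);print(nm,d,q[:2].round(4))
r1=R.from_rotvec([1.303,2.51,.67])
for dy in(-.05,0,.05):print(proj("side",np.array([.5484,-.0261,.2892])+r1.apply([0,dy,0])))
```

```text
left 0.04 [0.0217 0.0502]
left 0.07 [0.0256 0.063 ]
left 0.1 [0.0296 0.0758]
left 0.13 [0.0335 0.0887]
left2 0.04 [0.026 0.019]
left2 0.07 [0.0298 0.033 ]
left2 0.1 [0.0335 0.0471]
left2 0.13 [0.0373 0.0612]
right 0.04 [-0.0611  0.0463]
right 0.07 [-0.0538  0.0592]
right 0.1 [-0.0466  0.0722]
right 0.13 [-0.0394  0.0852]
right2 0.04 [-0.0568  0.0065]
right2 0.07 [-0.0498  0.021 ]
right2 0.1 [-0.0427  0.0356]
right2 0.13 [-0.0356  0.0502]
[267.2237 187.4041]
[284.9121 171.5414]
[302.5328 155.7395]
```

```bash
python3 -c "
from bench import ctrl;print(ctrl.grasp_offset,[a for a in dir(ctrl) if a[0]!='_'])"; python3 -m creep '[[[1,0,0,0,0,0,0],[1,0,0,0,0,0,0],[1,0,0,0,0,0,0],[1,0,0,0,0,0,0],[1,0,0,0,0,0,0]]]';python3 -m creep '[[[1,0,0,0,0,0,0],[1,0,0,0,0,0,0],[1,0,0,0,0,0,0],[1,0,0,10,0,0,0],[1,0,0,20,0,0,0]]]';python3 -m creep '[[[1,0,0,0,0,0,0],[1,0,0,0,0,0,0]]]'
python3 - <<'E'
from h import *
S=ctrl.get_image("side");cv2.imwrite("pics/side5.png",S[:,:,::-1])
s=ctrl.get_state();print(s["position"],s["tool_rot"],s["grip_width"],s["ft_force"],s["joint_positions"])
a=cv2.resize(S[160:260,250:350],(600,600),interpolation=cv2.INTER_CUBIC)
cv2.imwrite("pics/j5.png",cv2.convertScaleAbs(a,alpha=1.5,beta=30)[:,:,::-1])
E
```

```text
0.0187 ['MotionError', 'camera_params', 'close_job', 'get_image', 'get_state', 'grasp_offset']
time: 4.9
position: [0.5883, 0.005, 0.1541]
tool_rot: [1.295, 2.509, 0.673]
ft_force: [-0.5, -0.5, 0.4]
grip_width: 0.373
time: 5.4
position: [0.5968, 0.0108, 0.1362]
tool_rot: [1.295, 2.508, 0.673]
ft_force: [-0.4, 0.1, -0.2]
grip_width: 0.832
time: 5.6
position: [0.5962, 0.0113, 0.136]
tool_rot: [1.296, 2.51, 0.674]
ft_force: [-1.0, -0.2, -0.1]
grip_width: 0.968
[0.5964 0.011  0.1364] [1.2956 2.5091 0.6733] 0.9791384920926056 [-0.4012  1.1455  0.614 ] [ 0.7232 -0.0237 -0.5273  2.0505 -0.5432  0.8091  1.1315]
```

View pics/j5.png

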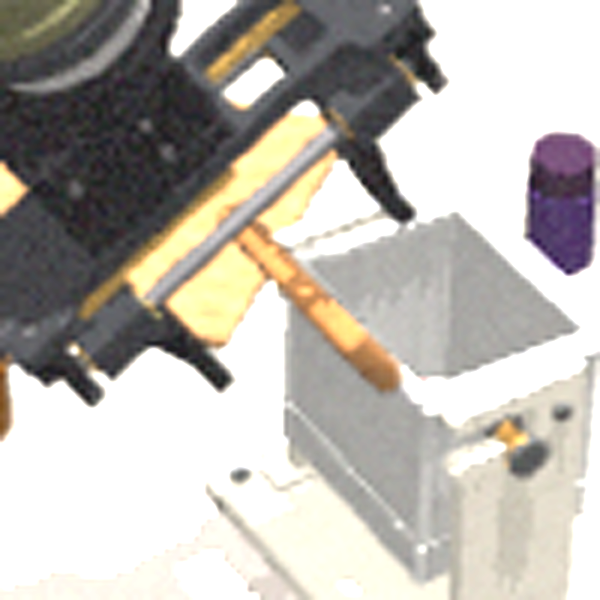

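```bash
python3 -m creep '[[[1,0,0,10,0,0,0],[1,0,0,18,0,0,0],[1,0,0,22,0,0,0],[1,0,0,22,0,0,0]]]'; python3 -m creep '[[[0.6,0,0,0,0,0,0],[0.4,0,0,0,0,0,0],[0.3,0,0,0,0,0,0],[0.28,0,0,0,0,0,0],[0.25,0,0,0,0,0,0]]]' 4; python3 -m creep '[[[0.22,0,0,0,0,0,0],[0.2,0,0,0,0,0,0],[0.18,0,0,0,0,0,0],[0.16,0,0,0,0,0,0],[0.14,0,0,0,0,0,0]]]';python3 - <<'E'
from h import *
S=ctrl.get_image("side");cv2.imwrite("pics/side6.png",S[:,:,::-1])
s=ctrl.get_state();print(s["position"],s["grip_width"],s["ft_force"])
E
```

```text
time: 6.05
position: [0.605, 0.0177, 0.1167]
tool_rot: [1.296, 2.51, 0.673]
ft_force: [-0.0, 0.1, 0.3]
grip_width: 1.001
time: 6.55
position: [0.6055, 0.017, 0.1179]
tool_rot: [1.295, 2.508, 0.673]
ft_force: [-1.0, -0.3, -0.6]
grip_width: 0.63
time: 7.05
position: [0.6054, 0.0171, 0.1177]
tool_rot: [1.295, 2.509, 0.673]
ft_force: [0.2, 0.1, 0.3]
grip_width: 0.188
[0.6054 0.0171 0.1177] 0.1695164387777482 [ 0.4154 -0.104   0.8619]
```

```bash
python3 -m creep '[[[0.12,0,0,0,0,0,0],[0.1,0,0,0,0,0,0],[0.08,0,0,0,0,0,0],[0.05,0,0,0,0,0,0]]]';python3 - <<'E'
from h import *
S=ctrl.get_image("side");cv2.imwrite("pics/side7.png",S[:,:,::-1]);T=ctrl.get_image("top");cv2.imwrite("pics/top7.png",T[:,:,::-1])
s=ctrl.get_state();print(s["position"],s["grip_width"],s["ft_force"])
a=cv2.resize(S[160:260,250:350],(500,500),interpolation=cv2.INTER_CUBIC);b=cv2.resize(T[160:240,320:368],(300,500),interpolation=cv2.INTER_CUBIC)
cv2.imwrite("pics/j7.png",cv2.convertScaleAbs(np.hstack([a,b]),alpha=1.5,beta=30)[:,:,::-1])
E
```

```text
time: 7.5
position: [0.6058, 0.0173, 0.118]
tool_rot: [1.295, 2.508, 0.673]
ft_force: [2.2, 0.7, 0.9]
grip_width: 0.15
[0.6057 0.0172 0.1179] 0.14706103521562156 [1.3606 1.0916 1.4888]
```

View pics/j7.png

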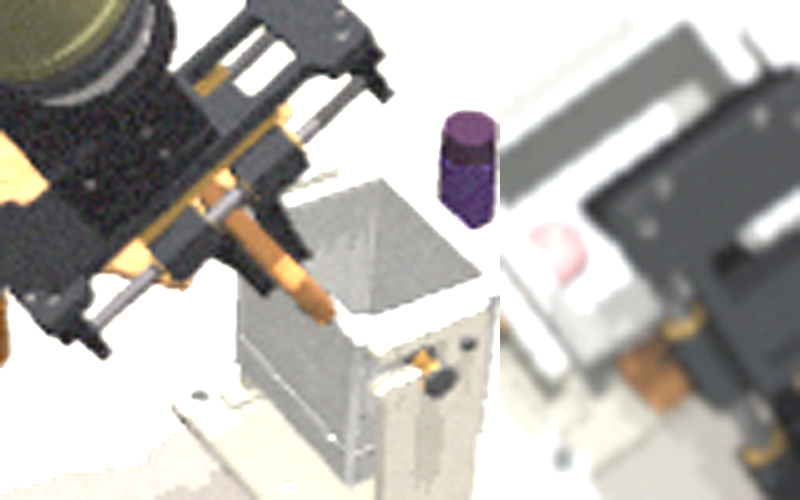

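```bash
python3 -m creep '[[[0,0,0,0,0,0,0],[0,0,0,0,0,0,0],[0,0,0,0,0,0,0]]]' 20;python3 -m creep '[[[0,0,0,0,0,0,0],[0,0,0,0,0,0,0],[0,0,0,0,0,0,0]]]' 58;python3 -m creep '[[[0,0,1,-1.7,0,0,0],[0,0,2,-3.5,0,0,0],[0,0,3,-5.2,0,0,0],[0,0,3,-5.2,0,0,0]]]'
```

```text
time: 7.9
position: [0.6065, 0.0175, 0.1188]
tool_rot: [1.294, 2.507, 0.674]
ft_force: [1.0, 2.8, 5.8]
grip_width: 0.14
time: 8.2
position: [0.6066, 0.0176, 0.1191]
tool_rot: [1.294, 2.507, 0.674]
ft_force: [0.9, 2.3, 6.2]
grip_width: 0.132
time: 8.6
position: [0.6049, 0.018, 0.1228]
tool_rot: [1.296, 2.51, 0.673]
ft_force: [5.3, 4.1, -2.0]
grip_width: 0.127
```

```bash
python3 -m creep '[[[0,0,1.5,-2.6,0,0,0],[0,0,3,-5.2,0,0,0],[0,0,3.7,-6.5,0,0,0],[0,0,3.7,-6.5,0,0,0]]]'
python3 - <<'E'
from h import *
S=ctrl.get_image("side");cv2.imwrite("pics/side8.png",S[:,:,::-1])
s=ctrl.get_state();print(s["position"],s["tool_rot"],s["grip_width"],s["ft_force"],s["torque"])
A=cv2.imread("pics/side7.png")[:,:,::-1]
f=lambda I:cv2.resize(I[190:290,270:350],(400,500),interpolation=cv2.INTER_CUBIC)
cv2.imwrite("pics/j8.png",cv2.convertScaleAbs(np.hstack([f(A),f(S)]),alpha=1.2,beta=10)[:,:,::-1])
E
```

```text
time: 9.0
position: [0.6039, 0.0163, 0.1298]
tool_rot: [1.297, 2.511, 0.671]
ft_force: [-0.9, -0.3, -2.9]
grip_width: 0.135
[0.6041 0.0164 0.1299] [1.2973 2.5102 0.6712] 0.13642340043936338 [-0.3904 -0.435  -4.1057] [-0.6592  0.819  -0.0181]
```

View pics/j8.png

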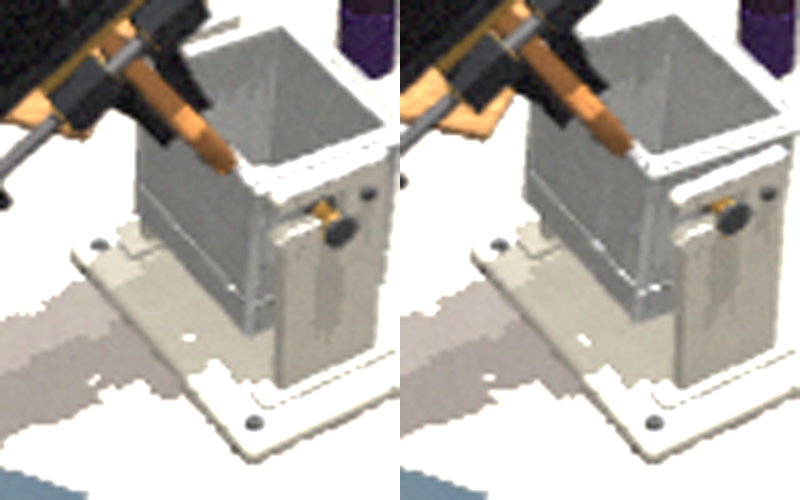

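```bash
cat > mot.py <<'E'
from fit import *
# bucket motion in its own vertical plane (pin dx,dz mm, pitch deg) between two side pictures
def shift(A,B,c,h=9):
    a=lambda I:cv2.resize(cv2.cvtColor(I,cv2.COLOR_BGR2GRAY),None,fx=8,fy=8,interpolation=cv2.INTER_CUBIC)
    A,B=a(A),a(B);c=np.round(np.array(c)*8).astype(int);h8=h*4
    t=A[c[1]-h8:c[1]+h8,c[0]-h8:c[0]+h8];w=B[c[1]-h8-80:c[1]+h8+80,c[0]-h8-160:c[0]+h8+80]
    m=cv2.matchTemplate(w,t,cv2.TM_CCOEFF_NORMED);_,v,_,l=cv2.minMaxLoc(m);return (np.array(l)-[160,80])/8,v
def motion(f,g,q=(.6231,.029,.618,.088)):
    A,B=cv2.imread(f),cv2.imread(g);P0=np.array([q[0],q[1],.115])
    W=lambda b,d:P0+bucketR(q[2],0).apply([d[0]/1e3,0,d[1]/1e3])+bucketR(q[2],q[3]+d[2]).apply((np.array(b)-[-6.2,0,68])/1e3)
    pts=[(-6.2,-72,68),(-40,-53,95),(-40,-53,0),(-40,-53,14),(-63,-49,117),(40,53,95)];sh=[]
    for b in pts:
        s,v=shift(A,B,proj("side",W(b,(0,0,0))));sh.append(s);print(b,s,round(v,2))
    F=lambda d:np.concatenate([proj("side",W(b,d))-proj("side",W(b,(0,0,0)))-s for b,s in zip(pts,sh)])
    r=least_squares(F,(0,0,0),x_scale=(5,5,.05),loss="soft_l1",f_scale=.4);print("dx,dz mm",r.x[:2],"dpitch deg",np.degrees(r.x[2]),"res",r.fun.round(1))
E
python3 -c "
from mot import *
motion('pics/side7.png','pics/side8.png')
motion('pics/side0.png','pics/side8.png')"
```

```text
(-6.2, -72, 68) [-1.    -2.625] 0.76
(-40, -53, 95) [-1.25  -3.125] 0.83
(-40, -53, 0) [-2.125 -2.75 ] 0.98
(-40, -53, 14) [-2.375 -2.5  ] 0.91
(-63, -49, 117) [-0.875 -3.75 ] 0.93
(40, 53, 95) [-1.25 -2.5 ] 0.99
dx,dz mm [-4.321  10.4028] dpitch deg 1.8049636960459272 res [-0.4 -0.1  0.1 -0.2 -0.1  0.2  0.3 -0.1 -0.1  0.   0.1  0.1]
(-6.2, -72, 68) [-1.    -2.625] 0.76
(-40, -53, 95) [-1.125 -3.375] 0.81
(-40, -53, 0) [-2.625 -2.75 ] 0.98
(-40, -53, 14) [-2.375 -2.625] 0.92
(-63, -49, 117) [-0.625 -4.375] 0.89
(40, 53, 95) [-1.125 -2.25 ] 0.99
dx,dz mm [-4.3628 10.5205] dpitch deg 2.759720661123472 res [-0.4 -0.1  0.1 -0.2  0.   0.1  0.  -0.1  0.   0.2  0.1  0.1]
```

```bash
python3 - <<'E'
from h import *
s=ctrl.get_state();r=R.from_rotvec(s["tool_rot"]).inv();print(r.apply([0,0,1]),r.apply(Rz(.618).apply([-1,0,0])))
E
python3 -m creep '[[[0,0,0.5,-0.9,0,0,0],[0,0,-3,-3,0,0,0],[0,0,-8.2,-6,0,0,0],[0,0,-8.2,-6,0,0,0]]]'
```

```text
[ 0.0004  0.4989 -0.8666] [-0.0011 -0.8666 -0.4989]
time: 9.45
position: [0.5963, 0.0102, 0.1318]
tool_rot: [1.297, 2.508, 0.672]
ft_force: [0.5, 0.6, -3.5]
grip_width: 0.132
```

```bash
python3 -m creep '[[[0,0,-5.2,-3,0,0,0],[0,0,-10.4,-6,0,0,0],[0,0,-10.4,-6,0,0,0]]]' && python3 -m creep '[[[0,0,-6,-3.5,0,0,0],[0,0,-13,-7.5,0,0,0],[0,0,-13,-7.5,0,0,0]]]'
python3 - <<'E'
from mot import *
S=ctrl.get_image("side");cv2.imwrite("pics/side9.png",S[:,:,::-1])
motion('pics/side8.png','pics/side9.png')
E
```

```text
time: 9.75
position: [0.5866, 0.0033, 0.132]
tool_rot: [1.297, 2.508, 0.672]
ft_force: [-1.0, 0.1, -3.8]
grip_width: 0.13
time: 10.05
position: [0.5743, -0.0056, 0.1319]
tool_rot: [1.297, 2.508, 0.672]
ft_force: [0.1, -0.1, -3.0]
grip_width: 0.127
(-6.2, -72, 68) [-13.5     5.375] 0.92
(-40, -53, 95) [-14.     5.25] 0.81
(-40, -53, 0) [-0.25   0.375] 0.77
(-40, -53, 14) [-12.75   5.  ] 0.83
(-63, -49, 117) [-14.125   5.125] 0.95
(40, 53, 95) [-13.375   4.25 ] 0.85
dx,dz mm [-36.4214   2.2435] dpitch deg -1.1103049598535093 res [  0.3  -0.4   0.1  -0.1 -12.3   4.7  -0.    0.1  -0.3   0.3   0.8  -0.5]
```

```bash
python3 -m creep '[[[0,0,-8,-5,0,0,0],[0,0,-8,-11,0,0,0],[0,0,2,-28,0,0,0],[0,0,12,-45,-0.02,0,0],[0,0,22,-62,-0.04,0,0]]]' && python3 -m creep '[[[0,0,8,-14,-0.02,0,0],[0,0,15,-26,-0.04,0,0],[0,0,15,-26,-0.07,0,0],[0,0,15,-26,-0.07,0,0]]]'
cat > goal.py <<'E'
from mot import *
# tool pose in the bucket frame, from the freed bucket at t=10.05
PIN=np.array([.6231,.029,.115])+bucketR(.618,0).apply([-.0408,0,.0127]);B=bucketR(.618,np.radians(6.7))
O=PIN-B.apply([-.0062,0,.068]);Rt=R.from_rotvec([1.297,2.508,.672]);pt=B.inv().apply(np.array([.5743,-.0056,.1319])-O);rt=B.inv()*Rt
def bucket_now():
    s=ctrl.get_state();r=R.from_rotvec(s["tool_rot"])*rt.inv();return s["position"]-r.apply(pt),r
def goal(o,yaw):
    b=Rz(yaw);delta(np.array(o)+b.apply(pt),b*rt)
E
python3 - <<'E'
from goal import *
print(pt);o,r=bucket_now();print(o,r.as_euler('ZYX',True))
for y in(.62,1.0,1.4):goal([.469,.266,.12],y)
E
```

```text
time: 10.6
position: [0.5653, -0.0113, 0.1982]
tool_rot: [1.28, 2.481, 0.72]
ft_force: [0.0, -0.2, -2.7]
grip_width: 0.13
time: 11.0
position: [0.5634, -0.013, 0.2265]
tool_rot: [1.259, 2.433, 0.798]
ft_force: [0.3, 0.5, -3.6]
grip_width: 0.136
[-0.0256  0.0001  0.07  ]
[0.5839 0.0015 0.1564] [35.3835  0.3892  0.0067]
t 11.0 shift mm [282.3  25.5  64. ] turn [-0.0068  0.0014 -0.002 ]
t 11.0 shift mm [272.8  26.9  65. ] turn [-0.0069  0.2275 -0.3074]
t 11.0 shift mm [264.3  31.4  68.4] turn [-0.0068  0.4656 -0.6288]
```

```bash
python3 -m creep '[[[0,25,3,7,0,0.04,-0.06],[0,60,8,16,0,0.1,-0.14],[0,100,13,27,0,0.16,-0.22],[0,140,18,38,0,0.22,-0.3],[0,180,22,46,0,0.29,-0.39]]]'
python3 - <<'E'
from goal import *
goal([.47,.268,.11],1.4)
print(ctrl.get_state()["joint_positions"])
E
```

```text
time: 11.5
position: [0.4965, 0.1617, 0.203]
tool_rot: [0.657, 2.779, 0.912]
ft_force: [0.5, 1.7, -4.1]
grip_width: 0.137
t 11.5 shift mm [63.9 33.6 53.3] turn [-0.0067  0.1728 -0.2348]
[ 0.6289 -0.199  -0.493   2.1007 -0.7831  1.1213  1.5612]
```

```bash
python3 -m creep '[[[0,25,11,16,0,0.06,-0.08],[0,45,22,34,0,0.12,-0.16],[0,60,32,49,0,0.17,-0.23],[0,64,34,53,0,0.173,-0.235],[0,64,34,53,0,0.173,-0.235]]]' && python3 -m creep '[[[0,0,0,0,0,0,0],[0,0,0,0,0,0,0]]]'
python3 - <<'E'
from goal import *
goal([.47,.268,.11],1.4)
print(ctrl.get_state()["joint_positions"])
for n in("side","top"):cv2.imwrite(f"pics/{n}10.png",ctrl.get_image(n)[:,:,::-1])
a=cv2.imread("pics/side10.png")[130:280,200:350];b=cv2.imread("pics/top10.png")[190:340,190:340]
cv2.imwrite("pics/j10.png",np.hstack([cv2.resize(i,(400,400),interpolation=cv2.INTER_CUBIC) for i in(a,b)]))
E
```

```text
time: 12.0
position: [0.4655, 0.2428, 0.1798]
tool_rot: [0.258, 2.925, 0.961]
ft_force: [-0.7, 0.4, -2.4]
grip_width: 0.136
time: 12.2
position: [0.4667, 0.2409, 0.1805]
tool_rot: [0.262, 2.922, 0.96]
ft_force: [-0.9, 0.2, -3.7]
grip_width: 0.131
t 12.2 shift mm [1.5 1.  1.5] turn [-0.0064  0.0025 -0.0053]
[ 0.5427 -0.095  -0.5761  2.0649 -0.7553  1.1324  1.6824]
```

View pics/j10.png

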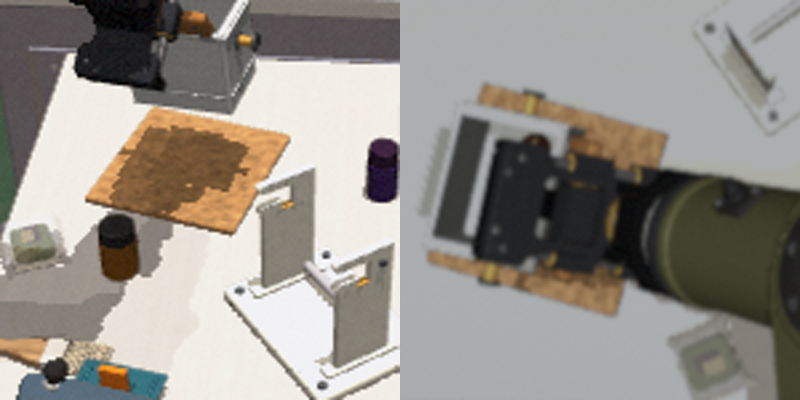

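Run:
```python
from goal import *
o,r=bucket_now();print("model bucket",o,r.as_euler('ZYX',True))
c=lambda u,v,a,b:np.array([(u+.5)*150/400-.5+a,(v+.5)*150/400-.5+b])
obs=[("side",c(135,100,200,130),(-40,53,0)),("side",c(240,108,200,130),(-40,-53,0)),
("top",c(133,102,190,190),(-6.2,-63,68)),("top",c(88,272,190,190),(-6.2,63,68)),("top",c(70,100,190,190),(40,-53,95)),("top",c(28,250,190,190),(40,53,95)),("side",c(245,40,200,130),(-6.2,-63,68))]
for n,uv,b in obs:print(n,b,"seen",uv.round(1),"model",proj(n,o+r.apply(np.array(b)/1e3)).round(1))
def F(q):
    return np.concatenate([proj(n,q[:3]+bucketR(q[3],q[4]).apply(np.array(b)/1e3))-uv for n,uv,b in obs])
s=least_squares(F,[*o,1.4,0],loss="soft_l1");print("seen bucket",s.x,s.fun.round(1))
```

```text
model bucket [0.471  0.2659 0.1105] [79.9214  0.3558  0.0633]
side (-40, 53, 0) seen [250.3 167.2] model [246.7 168.2]
side (-40, -53, 0) seen [289.7 170.2] model [284.  173.6]
top (-6.2, -63, 68) seen [239.6 227.9] model [238.2 232. ]
top (-6.2, 63, 68) seen [222.7 291.7] model [225.2 294.1]
top (40, -53, 95) seen [215.9 227.2] model [211.5 231.7]
top (40, 53, 95) seen [200.2 283.4] model [199.7 285.4]
side (-6.2, -63, 68) seen [291.6 144.7] model [290.4 146.1]
seen bucket [ 0.481   0.2824  0.1208  1.3448 -0.2601] [ 0.8 -3.1 -2.3  0.3 -0.1  1.3  0.6 -0.6 -0.7  0.9  0.4 -1.2  0.5  0.2]
```

Run:
```python
from goal import *
obs=None
goal([.468,.267,.03],1.395)
s=ctrl.get_state();print(R.from_rotvec(s["tool_rot"]).inv().apply([0,0,-1]))
```

```text
t 12.3 shift mm [  3.2 -47.7  65. ] turn [-0.0062 -0.0008 -0.0007]
[-0.0006 -0.5929  0.8053]
```

```bash
python3 -m creep '[[[0,1,-9,13,0,0,0],[0,2,-20,27,0,0,0],[0,3,-32,43,0,0,0],[0,3,-41,56,0,0,0],[0,3,-46,63,0,0,0]]]'; python3 -m creep '[[[0,0,-2,2,0,0,0],[0,0,-3,4,0,0,0],[0,0,-3,4,0,0,0]]]'
python3 - <<'E'
from goal import *
o,r=bucket_now();print(o,r.as_euler('ZYX',True));s=ctrl.get_state();print(s["joint_positions"],s["ft_force"],s["torque"])
E
```

```text
time: 12.8
position: [0.4627, 0.2424, 0.1012]
tool_rot: [0.261, 2.924, 0.961]
ft_force: [0.2, 0.0, -3.0]
grip_width: 0.131
time: 13.1
position: [0.4637, 0.243, 0.0979]
tool_rot: [0.258, 2.922, 0.961]
ft_force: [0.5, 0.4, -2.2]
grip_width: 0.134
[0.468  0.2678 0.0278] [80.0224  0.3148  0.065 ]
[ 0.526   0.0174 -0.5972  2.1586 -0.7697  0.954   1.7797] [ 0.4669  0.417  -2.2497] [-1.1442  0.1592  0.0201]
```

```bash
python3 -m creep '[[[0,0,-2.4,3.2,0,0,0],[0,0,-4.7,6.4,0,0,0],[0,0,-7,9.6,0,0,0],[0,0,-7,9.6,0,0,0]]]'; python3 -m creep '[[[0,0,-1.2,1.6,0,0,0],[0,0,-2.4,3.2,0,0,0],[0,0,-2.4,3.2,0,0,0]]]'
```

```text
time: 13.5
position: [0.4626, 0.2431, 0.0848]
tool_rot: [0.259, 2.924, 0.961]
ft_force: [-1.4, -0.7, -3.5]
grip_width: 0.132
time: 13.8
position: [0.4633, 0.243, 0.0815]
tool_rot: [0.259, 2.923, 0.961]
ft_force: [-0.1, 0.4, -3.6]
grip_width: 0.135
```

```bash
python3 -m creep '[[[0,0,-0.6,0.8,0,0,0],[0,0,-1.2,1.6,0,0,0],[0,0,-1.2,1.6,0,0,0]]]';python3 - <<'E'
from goal import *
o,r=bucket_now();s=ctrl.get_state();print(o,s["ft_force"],s["torque"])
E
```

```text
time: 14.1
position: [0.4641, 0.243, 0.0809]
tool_rot: [0.259, 2.922, 0.963]
ft_force: [-1.5, -3.8, 5.8]
grip_width: 0.133
[0.4685 0.2679 0.0108] [-1.5101 -3.7822  5.8067] [-0.6436  0.6467  0.2874]
```

```bash
python3 -m creep '[[[0,0,0,0,0,0,0],[0,0,0,0,0,0,0]]]' 15; python3 -m creep '[[[0,0,0,0,0,0,0],[0,0,0,0,0,0,0],[0,0,0,0,0,0,0]]]' 3; python3 -m creep '[[[0.15,0,0,0,0,0,0],[0.17,0,0,0,0,0,0],[0.2,0,0,0,0,0,0],[0.25,0,0,0,0,0,0],[0.3,0,0,0,0,0,0]]]';python3 -m creep '[[[0.6,0,0,0,0,0,0],[1,0,0,0,0,0,0],[1,0,0,0,0,0,0],[1,0,0,0,0,0,0],[1,0,0,0,0,0,0]]]'
```

```text
time: 14.3
position: [0.4649, 0.243, 0.0807]
tool_rot: [0.259, 2.92, 0.962]
ft_force: [1.1, -1.4, 5.1]
grip_width: 0.137
time: 14.6
position: [0.4638, 0.2431, 0.0799]
tool_rot: [0.259, 2.922, 0.961]
ft_force: [2.2, -1.2, 3.9]
grip_width: 0.141
time: 15.1
position: [0.4622, 0.2433, 0.079]
tool_rot: [0.258, 2.925, 0.962]
ft_force: [0.3, -0.9, 0.3]
grip_width: 0.267
time: 15.6
position: [0.4631, 0.243, 0.0795]
tool_rot: [0.258, 2.923, 0.961]
ft_force: [-0.0, 0.1, 0.2]
grip_width: 0.667
```

```bash
python3 -m creep '[[[1,0,0,0,0,0,0],[1,0,0,0,0,0,0],[1,0,0,-20,0,0,0],[1,0,0,-50,0,0,0],[1,0,0,-85,0,0,0]]]';python3 -m creep '[[[1,0,10,-45,0,0,0],[1,0,20,-90,0,0,0],[1,-40,30,-110,0,0,0],[1,-80,40,-120,0,0,0.1],[1,-120,40,-120,0,0,0.2]]]'
python3 - <<'E'
from goal import *
# next: tool straight down over the cap, jaws along cap y (azimuth -101.7 deg)
def down(az):a=np.radians(az);y=[np.cos(a),np.sin(a),0];z=[0,0,-1];return R.from_matrix(np.c_[np.cross(y,z),y,z])
delta([.440,-.100,.30],down(-101.7));print(ctrl.get_state()["joint_positions"])
E
```

```text
time: 16.1
position: [0.4532, 0.1934, 0.1481]
tool_rot: [0.257, 2.925, 0.962]
ft_force: [0.7, 0.2, -0.9]
grip_width: 0.992
time: 16.6
position: [0.5688, 0.1333, 0.2711]
tool_rot: [-0.563, -2.927, -0.979]
ft_force: [0.0, 0.8, 0.2]
grip_width: 1.001
t 16.6 shift mm [  46.1 -199.3 -173.2] turn [-0.1016 -0.9259  2.8252]
[ 0.6202  0.1    -0.503   1.7085 -0.6023  1.3461  1.4496]
```

```bash
cat >> goal.py <<'E'
def down(az):a=np.radians(az);y=[np.cos(a),np.sin(a),0];z=[0,0,-1];return R.from_matrix(np.c_[np.cross(y,z),y,z])
E
python3 - <<'E'
from goal import *
delta([.440,-.100,.28],down(78.3))
E
```

```text
t 16.6 shift mm [  43.8 -210.9 -157.1] turn [ 0.6317 -0.0693 -0.1697]
```

```bash
python3 -m creep '[[[1,9,-42,-31,0.12,-0.014,-0.034],[1,18,-84,-63,0.25,-0.028,-0.068],[1,26,-126,-94,0.38,-0.042,-0.1],[1,35,-169,-126,0.5,-0.055,-0.136],[1,44,-211,-157,0.632,-0.069,-0.17]]]';python3 -m creep '[[[1,0,0,0,0,0,0],[1,0,0,0,0,0,0]]]'
python3 - <<'E'
from goal import *
delta([.440,-.100,.28],down(78.3));s=ctrl.get_state();print(s["position"],s["tool_rot"],s["joint_positions"])
for n in("side","top"):cv2.imwrite(f"pics/{n}11.png",ctrl.get_image(n)[:,:,::-1])
T=cv2.imread("pics/top11.png");S=cv2.imread("pics/side11.png")
h=cv2.cvtColor(T,cv2.COLOR_BGR2HSV)
print("tip model side",proj("side",s["position"]),proj("side",s["position"]+[0,0,.04]))
# ascii map of top pad area: saturation/value
for y in range(212,312,3):
    print(y,"".join("#" if h[y,x,1]>90 and 4<h[y,x,0]<26 else ("w" if h[y,x,2]>140 else "." if h[y,x,2]>90 else "d" if h[y,x,2]>55 else "k") for x in range(185,305,1)))
E
```

```text
time: 17.1
position: [0.4456, -0.0875, 0.2774]
tool_rot: [-0.311, -3.123, 0.007]
ft_force: [0.0, 0.2, -1.1]
grip_width: 1.004
time: 17.3
position: [0.4462, -0.0846, 0.2767]
tool_rot: [-0.313, -3.124, -0.002]
ft_force: [-0.6, -0.0, -0.0]
grip_width: 1.001
t 17.3 shift mm [  3.  -16.3  -3.3] turn [ 0.0013 -0.0026  0.0048]
[ 0.4462 -0.0846  0.2767] [-0.3125 -3.1235 -0.0024] [ 0.649  -0.12   -0.4665  1.7361 -0.0553  1.5155  1.56  ]
tip model side [232.2571 191.0546] [230.3522 175.0309]
212 wwwwwwwwwwwwwwwwwwwwwwwwwwwwwwwwwwwwwwwwwwwwwwwwwwwwwwwwwwwwwwwwwwwwwwwwwwwwwwwwwwwwwwwwwwwwwwwwwwwwwwwwwwwwwwwwwwwwwwww
215 wwwwwwwwwwwwwwwwwwwwwwwwwwwwwwwwwwwwwwwwwwwwwwwwwwwwwwwwwwwwwwwwwwwwwwwwwwwwwwwwwwwwwwwwwwwwwwwwwwwwwwwwwwwwwwwwwwwwwwww
218 wwwwwwwwwwwwwwwwwwwwwwwwwwwwwwwwwwwwwwwwwwwwwwwwwwwwwwwwwwwwwwwwwwwwwwwwwwwwwwwwwwwwwwwwwwwwwwwwwwwwwwwwwwwwwwwwwwwwwwww
221 wwwwwwwwwwwwwwwwwwwwwwwwwwwwwwwwwwwwwwwwwwwwwwwwwwwwwwwwwwwwwwwwwwwwwwwwwwwwwwwwwwwwwwwwwwwwwwwwwwwwwwwwwwwwwwwwwwwwwwww
224 wwwwwwwwwwwwwwwwwwwwwwwwwwwwwwwwwwww#########wwwwwwwwwwwwwwwwwwwwwwwwwwwwwwwwwwwwwwwwwwwwwwwwwwwwwwwwwwwwwwww
[... 2936 characters left out ...]
w###########################################wwwwwwwwwwwwwwwwwwwwwwwwwwwwwww
299 wwwwwwwwwwwwwwwwwwwwwwwwwwwwwwwwwwwwwwwwwwwwwwwwwwwwwww#################################.wwwwwwwwwwwwwwwwwwwwwwwwwwwwwww
302 wwwwwwwwwwwwwwwwwwwwwwwwwwwwwwwwwwwwwwwwwwwwwwwwwwwwwwwwwwwwwwwwww#####################.wwwwwwwwwwwwwwwwwwwwwwwwwwwwwwww
305 wwwwwwwwwwwwwwwwwwwwwwwwwwwwwwwwwwwwwwwwwwwwwwwwwwwwwwwwwwwwwwwwwwwwwwwwwwwww#########.wwwwwwwwwwwwwwwwwwwwwwwwwwwwwwwww
308 wwwwwwwwwwwwwwwwwwwwwwwwwwwwwwwwwwwwwwwwwwwwwwwwwwwwwwwwwwwwwwwwwwwwwwwwwwwwwwwwwwwwwwwwwwwwwwwwwwwwwwwwwwwwwwwwwwwwwwww
311 wwwwwwwwwwwwwwwwwwwwwwwwwwwwwwwwwwwwwwwwwwwwwwwwwwwwwwwwwwwwwwwwwwwwwwwwwwwwwwwwwwwwwwwwwwwwwwwwwwwwwwwwwwwwwwwwwwwwwww.
```

```bash
cat > rim.py <<'E'
from goal import *
def rim(f="pics/top11.png",z=.103,show=True):
    I=cv2.imread(f);G=cv2.resize(cv2.cvtColor(I,cv2.COLOR_BGR2HSV),None,fx=4,fy=4,interpolation=cv2.INTER_LINEAR).astype(int)
    V=lambda x,y:G[int(y*4+2),int(x*4+2)]
    cork=lambda p:p[1]>85 and p[0]<30
    def scan(pts,axis,cond,step):
        out=[]
        for c,s,e in pts:
            for k in np.arange(s,e,step):
                q=(c,k) if axis=='v' else (k,c)
                if cond(V(*q)):out.append(q);break
        return np.float32(out)
    A=scan([(c,226+(c-233)*.35,250) for c in np.arange(232,262,.5)],'v',lambda p:not cork(p),.25)
    B=scan([(c,296,270) for c in np.arange(222,246,.5)],'v',lambda p:not cork(p),-.25)
    C=scan([(r,232-(r-240)/3+2-6,260) for r in np.arange(241,272,.5)],'h',lambda p:p[2]<115,.25)
    D=scan([(r,255-(r-266)/3,290) for r in np.arange(258,284,.5)],'h',lambda p:p[2]<128 or cork(p),.25)
    L={}
    for n,P in zip("ABCD",(A,B,C,D)):
        W=np.float32([onz("top",p,z)[:2] for p in P]);v=cv2.fitLine(W,cv2.DIST_HUBER,0,.001,.001).ravel()
        d=v[:2] if n in "CD" else np.array([v[1],-v[0]]);   # direction of bucket y
        if d[0]>0:d=-d
        L[n]=(v[2:],d);res=np.abs((W-v[2:])@np.array([-v[1],v[0]]))
        if show:print(n,len(P),v[2:],"yaw",np.degrees(np.arctan2(-d[0],d[1])),"med res mm",1e3*np.median(res))
    yaw=np.mean([np.arctan2(-d[0],d[1]) for _,d in L.values()]);b=Rz(yaw);ex,ey=b.apply([1,0,0])[:2],b.apply([0,1,0])[:2]
    # evaluate every line at the bucket's middle, so its yaw error does not matter
    m=np.mean([p for p,_ in L.values()],axis=0)
    def off(n,e):
        p,d=L[n];v=d if n in"CD" else np.array([d[1],-d[0]]);nn=np.array([-v[1],v[0]]);return ((p-m)@nn)/(e@nn)
    a,bb,c,dd=off("A",ey),off("B",ey),off("C",ex),off("D",ex)
    print("widths mm y,x",1e3*(bb-a),1e3*(c-dd),"want 106, 77")
    cen=m+ey*(a+bb)/2+ex*((c+dd)/2+.0015)
    print("rim centre",cen,"yaw",np.degrees(yaw));return cen,yaw
if __name__=="__main__":rim()
E
python3 rim.py
python3 - <<'E'
from goal import *
S=cv2.cvtColor(cv2.imread("pics/side11.png"),cv2.COLOR_BGR2GRAY);s=ctrl.get_state();r=R.from_rotvec([-.3125,-3.1235,-.0024])
for k in(0,.04):
  for dy in(-.05,.05):print(k,dy,proj("side",np.array([.4462,-.0846,.2767+k])+r.apply([0,dy,0])))
for y in range(140,230,2):print(y,"".join("#" if S[y,x]<60 else "+" if S[y,x]<110 else "." for x in range(195,275)))
E
```

```text
A 60 [0.5331 0.2477] yaw 72.44006 med res mm 0.20893857
B 48 [0.4063 0.2772] yaw 112.0247 med res mm 2.4223223
C 62 [0.4931 0.2967] yaw 73.340836 med res mm 1.9557774e-05
D 52 [0.4563 0.2277] yaw 73.15789 med res mm 0.30567467
widths mm y,x 127.12879582008082 77.72344170976656 want 106, 77
rim centre [0.4724 0.2644] yaw 82.74087
0 -0.05 [222.7746 205.9386]
0 0.05 [241.122  177.2229]
0.04 -0.05 [220.5468 189.6908]
0.04 0.05 [239.5018 161.4338]
140 ++++########################################+++##+++++++++++++++++++++++++++++++
142 ##########################################++++###+++++++++++++++++++++++++++++++
144 ##################################+++###+++++####+++++++++++++++++++++++++++++++
146 #################################++++###+++######+++++++++++++++++++++++++++++++
148 ################################+....#++++#######+++++++++++++++++++++++++++++++
150 +################################++++++++#######+..........+....................
152 #########+########++###+++######################................................
154 ######################++########################......
[... 2471 characters left out ...]
......++++++........
214 ++++++....................................++##+++###+++...................++++++
216 ++++++....................................####+++#####+.........................
218 +++++.....................................###+++++#####+........................
220 +++++.....................................##############........................
222 +++++.....................................+#########+++#........................
224 +++..........+++++++++++++.................#############+.......................
226 +++........++++++++++++++..................#############+.......................
228 ++..........+++++..........................#############+.......................
```

```bash
sed -i 's/B=scan(\[(c,296,270)/B=scan([(c,287+(c-222)*.3,270)/; s/(r,232-(r-240)\/3+2-6,260)/(r,224.5-(r-242)*.36,260)/' rim.py; python3 rim.py
python3 - <<'E'
from goal import *
# tool check: cap in top picture now?
T=cv2.imread("pics/top11.png")[:,:,::-1].copy()
for a,c,b in blob(T,(85,80,60),(110,255,255),(360,240,440,310)):print(a,c)
E
```

```text
A 60 [0.5331 0.2477] yaw 72.44006 med res mm 0.20893857
B 48 [0.421  0.2719] yaw 72.19657 med res mm 0.2469385
C 62 [0.4756 0.3043] yaw 72.07174 med res mm 0.045684867
D 52 [0.4563 0.2277] yaw 73.15789 med res mm 0.30567467
widths mm y,x 114.17725307656364 78.77853519466768 want 106, 77
rim centre [0.4783 0.2637] yaw 72.46657
193.0 [405.2081 268.6045]
```

Run:
```python
from rim import *
h=cv2.cvtColor(cv2.imread("pics/side11.png"),cv2.COLOR_BGR2HSV)
for y in range(136,216,2):print(y,"".join("#" if h[y,x,1]>90 and 3<h[y,x,0]<27 and h[y,x,2]>60 else ("w" if h[y,x,2]>170 else "." if h[y,x,2]>110 else "d" if h[y,x,2]>60 else "k") for x in range(230,315)))
for c,yaw in(((.4783,.2637),np.radians(72.5)),((.4685,.2679),np.radians(80))):
    o=np.array([*c,.008])
    for b in((-40,53,0),(-40,-53,0),(40,-53,0),(-40,53,95),(-40,-53,95),(40,-53,95),(-6.2,-73,68),(-53,49,106),(-53,-49,106)):print(b,proj("side",o+Rz(yaw).apply(np.array(b)/1e3)).round(1),end=" ")
    print()
```

```text
136 kkkkk#kkkkkkddddddddddddddddddddddddddddddddddddddddddddddddddddddddddddddddddddddddd
138 kkk#kkkkkkddddkdddddddddddddddddddddddddddddddddddddddddddddddddddddddddddddddddddddd
140 kk#kkkkkkdddkkddddddddddddddddddddddddddddddddddddddddddddddddddddddddddddddddddddddd
142 kkkkkkkddddkkkddddddddddddddddddddddddddddddddddddddddddddddddddddddddddddddddddddddd
144 ddkkkdddddkkkkddddddddddddddddddddddddddddddddddddddddddddddddddddddddddddddddddddddd
146 ddkkkdddkkkkkkddddddddddddddddddddddddddddddddddddddddddddddddddddddddddddddddddddddd
148 ..kddddkkkkkkkddddddddddddddddddddddddddddddddddddddddddddddddddddddddddddddddddddddd
150 ddddddkkkkkkkdwwwwwww...d....................................dddddddddddddddddddddddd
152 kkkkkkkkkkkkk.wwwwwwwwwwwwwwwwwwwwwwwwwwwwwwwwwwwwwwwwwwwwwwwwwwwwwwwwwwww...d.......
154 kkkkkkkkkkkkk.wwwwwwwwwwwwwwwwwwwwwwwwwwwwwwwwwwwwwwwwwwwwwwwwwwwwwwwwwwwwwwwwwwwwwww
156 kkkkkkkkkkkkkdwwwwwwwwwwwwwwwwwwwdd....wwwwwwwwwwwwwwwwwwwwwwwwwwwwwwwwwwwwwwwwwwwwww
158 kkkkkkkkkkkkkkwwwwwwwwwwwwwwwwwdddddddddddd....wwwwwwwwwwwwwwwwwwwwwwwwwwwwwwwwwwwwww
160 kkkkkkkkkkkkkk.w
[... 2310 characters left out ...]
.........
212 wwwwwwww.dkkdkkkddd.wwwwwwwwwww.#############################wwwwwww.................
214 wwwwwwwdddkdddkkdddd.wwwwwwwwwwwwwwwwww..##################.wwwwwwww.................
(-40, 53, 0) [251.1 196.6] (-40, -53, 0) [285. 205.] (40, -53, 0) [295.8 189.1] (-40, 53, 95) [248.7 169.4] (-40, -53, 95) [284.  177.6] (40, -53, 95) [295.3 162.1] (-6.2, -73, 68) [295.8 180.4] (-53, 49, 106) [247.6 168.9] (-53, -49, 106) [280.6 176.6] 
(-40, 53, 0) [248.7 197.3] (-40, -53, 0) [284.3 202.8] (40, -53, 0) [291.7 186.4] (-40, 53, 95) [246.2 170.1] (-40, -53, 95) [283.3 175.5] (40, -53, 95) [291.  159.5] (-6.2, -73, 68) [293.8 177.5] (-53, 49, 106) [245.7 169.6] (-53, -49, 106) [280.4 174.6]
```

```bash
python3 -m creep '[[[1,3,-16,30,0,0,0.005],[1,3,-16,75,0,0,0.005],[1,3,-16,120,0,0,0.005],[1,3,-16,170,0,0,0.005],[1,3,-16,200,0,0,0.005]]]'; python3 -m creep '[[[1,0,0,0,0,0,0],[1,0,0,0,0,0,0],[1,0,0,0,0,0,0]]]';python3 - <<'E'
from goal import *
delta([.4402,-.1003,-.02],down(78.3));s=ctrl.get_state();print(s["position"],s["joint_positions"],s["ft_force"])
E
```

```text
time: 17.9
position: [0.4371, -0.099, 0.0725]
tool_rot: [-0.32, -3.117, -0.005]
ft_force: [-1.0, -1.2, -0.1]
grip_width: 1.003
time: 18.2
position: [0.4413, -0.1004, 0.0785]
tool_rot: [-0.32, -3.125, -0.001]
ft_force: [0.4, -0.3, 0.1]
grip_width: 0.994
t 18.2 shift mm [ 1.1 -0.2 98.5] turn [ 0.0003 -0.0001  0.    ]
[ 0.4413 -0.1004  0.0785] [ 0.648   0.0018 -0.4792  2.0355  0.0006  1.1045  1.5351] [ 0.3579 -0.3456  0.0821]
```

```bash
python3 -m creep '[[[1,1,0,30,0,0,0],[1,1,0,60,0,0,0],[1,1,0,80,0,0,0],[1,1,0,88,0,0,0],[1,1,0,88,0,0,0]]]'; python3 -m creep '[[[1,0,0,3,0,0,0],[1,0,0,6,0,0,0],[1,0,0,8,0,0,0],[1,0,0,8,0,0,0]]]';python3 - <<'E'
from goal import *
delta([.4402,-.1003,-.02],down(78.3));s=ctrl.get_state();print(s["position"],s["joint_positions"],s["ft_force"])
S=ctrl.get_image("side");cv2.imwrite("pics/side12.png",S[:,:,::-1])
g=cv2.cvtColor(S,cv2.COLOR_RGB2HSV)
r=R.from_rotvec(s["tool_rot"])
for dy in(-.05,.05):print(proj("side",s["position"]+[0,0,.04]+r.apply([0,dy,0])))
for y in range(232,306,2):print(y,"".join("T" if g[y,x,2]>40 and 85<g[y,x,0]<105 and g[y,x,1]>120 else "o" if 4<g[y,x,0]<24 and g[y,x,1]>120 and g[y,x,2]>90 else "#" if g[y,x,2]<60 else "." for x in range(205,270)))
E
```

```text
time: 18.7
position: [0.4387, -0.1, -0.0109]
tool_rot: [-0.32, -3.122, -0.001]
ft_force: [0.5, -0.3, 0.9]
grip_width: 0.998
time: 19.1
position: [0.4381, -0.1, -0.0193]
tool_rot: [-0.32, -3.122, -0.0]
ft_force: [-0.5, 0.4, -0.2]
grip_width: 0.999
t 19.1 shift mm [-2.1  0.2  0.7] turn [-0.     -0.0031 -0.    ]
[ 0.4381 -0.1    -0.0193] [ 0.6269  0.1414 -0.482   2.1284  0.0838  0.8926  1.4628] [-0.4503  0.3964 -0.1738]
[229.8537 297.9221]
[245.6795 267.2327]
232 ......############...........#################.##########........
234 ....#####################################################........
236 ...######################################################........
238 ..################################################...#####.......
240 ..######################################################.........
242 ..#############################################.o.#####..........
244 .......#######################################.....o##...........
246 ........#######################################....o#............
248 ........####################################.....................
250 .....
[... 1250 characters left out ...]

286 ...####################..........................................
288 ............##################.......#...........................
290 ..............TTTT##############ooo......#.......................
292 ............TTTTTTT############.ooo#TTTTTT.....#.................
294 ...........TTTTTTTT###########TTTTTTTTTTTTTTTT...................
296 ..........TTTTTTTTT###########TTTTTTTTTTTTTTT....................
298 .............TTTTTTTTTT#######TTTTTTTTTT.TTT.....................
300 .....................#TTTTTTT.TTTTTTTTT.TTT......................
302 ......................ooooooo##TTTTTTTTTTT.......................
304 ...............................oo.......TT.......................
```

```bash
python3 -m creep '[[[0.85,-2,0,0,0,0,0],[0.75,-2,0,0,0,0,0],[0.7,-2,0,0,0,0,0],[0.67,-2,0,0,0,0,0],[0.65,-2,0,0,0,0,0]]]' 14; python3 -m creep '[[[0.6,0,0,0,0,0,0],[0.55,0,0,0,0,0,0],[0.5,0,0,0,0,0,0],[0.45,0,0,0,0,0,0],[0.4,0,0,0,0,0,0]]]'; python3 -m creep '[[[0.3,0,0,0,0,0,0],[0.3,0,0,0,0,0,0]]]' 25
```

```text
time: 19.65
position: [0.4399, -0.1003, -0.0195]
tool_rot: [-0.32, -3.122, -0.001]
ft_force: [0.8, -0.1, 1.2]
grip_width: 0.682
time: 20.15
position: [0.4399, -0.1003, -0.0193]
tool_rot: [-0.32, -3.122, -0.001]
ft_force: [-0.7, 0.7, 3.8]
grip_width: 0.525
time: 20.35
position: [0.4399, -0.1003, -0.0192]
tool_rot: [-0.32, -3.122, -0.001]
ft_force: [-1.3, -0.3, 5.9]
grip_width: 0.519
```

```bash
python3 -m creep '[[[0.3,0,0,-5,0,0,0],[0.3,0,0,-30,0,0,0],[0.3,0,0,-75,0,0,0],[0.3,0,0,-120,0,0,0],[0.3,0,0,-165,0,0,0]]]';python3 -m creep '[[[0.3,0,0,-30,0,0,0],[0.3,0,0,-35,0,0,0],[0.3,0,0,-35,0,0,0]]]'
python3 - <<'E'
from goal import *
delta([.4783,.2637,.175],down(-17.5))
E
```

```text
time: 20.85
position: [0.4401, -0.1003, 0.1471]
tool_rot: [-0.319, -3.122, -0.001]
ft_force: [0.7, -0.4, -1.5]
grip_width: 0.514
time: 21.15
position: [0.4411, -0.1006, 0.181]
tool_rot: [-0.32, -3.124, 0.0]
ft_force: [-0.3, 0.4, -2.0]
grip_width: 0.515
t 21.15 shift mm [ 37.4 364.3   6. ] turn [-0.0015 -0.001   1.672 ]
```

```bash
python3 -m creep '[[[0.3,3,28,0,0,0,0.13],[0.3,6,58,0,0,0,0.27],[0.3,9,90,0,0,0,0.41],[0.3,12,120,0,0,0,0.55],[0.3,15,150,0,0,0,0.69]]]';python3 - <<'E'
from goal import *
delta([.4783,.2637,.175],down(-17.5))
E
```

```text
time: 21.65
position: [0.4548, 0.0506, 0.1783]
tool_rot: [-1.363, -2.823, 0.003]
ft_force: [0.7, -0.5, -0.6]
grip_width: 0.512
t 21.65 shift mm [152.3 150.9   3.4] turn [-0.0069 -0.0026  0.9763]
```

```bash
python3 -m creep '[[[0.3,22,22,0,0,0,0.14],[0.3,44,44,1,0,0,0.28],[0.3,66,66,2,0,0,0.42],[0.3,88,88,2,0,0,0.56],[0.3,110,110,3,0,0,0.7]]]';python3 -m creep '[[[0.3,0,0,0,0,0,0],[0.3,0,0,0,0,0,0]]]'
python3 - <<'E'
from goal import *
delta([.4783,.2637,.175],down(-17.5))
E
```

```text
time: 22.15
position: [0.4718, 0.203, 0.1755]
tool_rot: [-2.241, -2.195, 0.007]
ft_force: [0.7, 0.2, -0.7]
grip_width: 0.521
time: 22.35
position: [0.4716, 0.2024, 0.1756]
tool_rot: [-2.231, -2.204, 0.008]
ft_force: [0.0, -0.7, -1.4]
grip_width: 0.51
t 22.35 shift mm [61.3  6.   0.6] turn [-0.0072  0.0007  0.2935]
```

```bash
python3 -m creep '[[[0.3,25,2,0,-0.003,0,0.12],[0.3,50,5,0,-0.007,0,0.25],[0.3,61,6,0,-0.007,0,0.2935],[0.3,61,6,0,-0.007,0,0.2935],[0.3,61,6,0,-0.007,0,0.2935]]]';python3 -m creep '[[[0.3,0,0,0,0,0,0],[0.3,0,0,0,0,0,0]]]'
python3 - <<'E'
from goal import *
delta([.4783,.2637,.175],down(-17.5));s=ctrl.get_state();print(s["joint_positions"])
for n in("side","top"):cv2.imwrite(f"pics/{n}13.png",ctrl.get_image(n)[:,:,::-1])
g=cv2.cvtColor(cv2.imread("pics/side13.png"),cv2.COLOR_BGR2HSV);gt=cv2.cvtColor(cv2.imread("pics/top13.png"),cv2.COLOR_BGR2HSV)
tip=s["position"]+[0,0,.04];r=R.from_rotvec(s["tool_rot"])
# cap model: flange underside 6 mm below the finger tips
for z in(-2,-6):
  for x,y in((40,55),(40,-55),(-40,-55),(-40,55)):
    q=tip+[0,0,z/1e3]+r.apply([y/1e3*0+x/1e3,y/1e3,0]);print(z,x,y,"side",proj("side",q).round(1),"top",proj("top",q).round(1))
def asc(g,x0,x1,y0,y1):
    for y in range(y0,y1,2):print(y,"".join("T" if g[y,x,2]>40 and 82<g[y,x,0]<108 and g[y,x,1]>100 else "o" if 4<g[y,x,0]<24 and g[y,x,1]>120 and g[y,x,2]>90 else "#" if g[y,x,2]<60 else "." for x in range(x0,x1)))
asc(g,235,305,110,200);print();asc(gt,170,280,200,310)
E
```

```text
time: 22.85
position: [0.4798, 0.2613, 0.1767]
tool_rot: [2.534, 1.852, 0.001]
ft_force: [0.0, -0.3, -1.3]
grip_width: 0.514
time: 23.05
position: [0.4803, 0.2617, 0.1775]
tool_rot: [2.535, 1.85, 0.003]
ft_force: [0.5, -0.3, -0.8]
grip_width: 0.514
t 23.05 shift mm [ 1.3 -2.6  2.5] turn [ 0.0038  0.0002 -0.0048]
[ 0.2553  0.1882 -0.8945  1.6946  0.1541  1.329  -0.9776]
-2 40 55 side [296.1 127.6] top [217.2 223.8]
-2 40 -55 side [258.8 120.1] top [197.7 278.1]
-2 -40 -55 side [245.4 134.2] top [236.6 291.1]
-2 -40 55 side [284.  142.4] top [255.4 236.2]
-6 40 55 side [296.1 128.9] top [217.7 224. ]
-6 40 -55 side [258.9 121.3] top [198.3 278. ]
-6 -40 -55 side [245.5 135.5] top [237. 291.]
-6 -40 55 side [284.1 143.7] top [255.8 236.3]
110 ...................########...........#########.o.......##########....
112 ....................########..........##########..################....
114 ....................########...............#######......########......
116 .....................#######..............########......######.......#
118 .....................#######.............########.
[... 8646 characters left out ...]
..........
298 ................................##################....................oooooooooooooooooooo.....oo.............
300 ..................................#################..........................oooooooooo.oooo...oo.............
302 ..................................##################................................oooooooooo......o.........
304 ....................................##################........................................................
306 .....................................##################.......................................................
308 .......................................#################......................................................
```

```bash
cat > cap.py <<'E'
from goal import *
def cap(fs,ft,P,rv,cs=(250,278),rt=(242,286)):
    # flange edge nearest -x of the tool, from both pictures, in tool axes (want x = const -40, along y)
    tip=np.array(P)+[0,0,.04];r=R.from_rotvec(rv)
    m=lambda f:cv2.resize(cv2.cvtColor(cv2.imread(f),cv2.COLOR_BGR2HSV),None,fx=4,fy=4,interpolation=cv2.INTER_LINEAR)
    T=lambda h:(h[...,2]>45)&(h[...,0]>80)&(h[...,0]<110)&(h[...,1]>85)
    S,U=T(m(fs)),T(m(ft));out=[]
    a=[((c+.5)/4-.5,(np.nonzero(S[400:640,c])[0].max()+400.5)/4) for c in range(cs[0]*4,cs[1]*4)]
    b=[((np.nonzero(U[q,900:1060])[0].max()+900.5)/4,(q+.5)/4-.5) for q in range(rt[0]*4,rt[1]*4)]
    for n,pp,z in(("side",a,-.006),("top",b,-.002)):
        W=np.float32([(r.inv().apply(onz(n,p,tip[2]+z)-tip))[:2] for p in pp]);v=cv2.fitLine(W,cv2.DIST_HUBER,0,.001,.001).ravel()
        if v[1]<0:v[:2]*=-1
        print(n,"edge turned",np.degrees(np.arctan2(-v[0],v[1])),"deg about tool z; x at y=0 mm",1e3*(v[2]-v[3]*v[0]/v[1]))
if __name__=="__main__":
    cap("pics/side13.png","pics/top13.png",[.4803,.2617,.1775],[2.535,1.85,.003])
    T=cv2.imread("pics/top0.png")[:,:,::-1].copy()
    for lo in((85,80,60),(82,60,50)):
        a,c,b=blob(T,lo,(110,255,255),(370,250,430,302))[0];W=np.array([onz("top",q,.018)[:2] for q in b]);print(W,W.mean(0),[np.degrees(np.arctan2(*(W[i]-W[(i+1)%4])[::-1])) for i in range(4)])
E
python3 cap.py
```

```text
side edge turned 1.5608392 deg about tool z; x at y=0 mm -52.92581
top edge turned 1.4966284 deg about tool z; x at y=0 mm -41.28115
[[ 0.4147 -0.0397]
 [ 0.4873 -0.0566]
 [ 0.4654 -0.1618]
 [ 0.3936 -0.1438]] [ 0.4403 -0.1005] [np.float64(166.9156977286022), np.float64(78.27246834987209), np.float64(-14.063662714336173), np.float64(-101.45772184280317)]
[[ 0.414  -0.0386]
 [ 0.4888 -0.056 ]
 [ 0.4665 -0.1634]
 [ 0.3925 -0.1449]] [ 0.4404 -0.1007] [np.float64(166.92441253858618), np.float64(78.26753991353867), np.float64(-14.07584098080473), np.float64(-101.45432664284242)]
```

Run:
```python
from goal import *
delta([.4783,.2637,.09],down(-16))
```

```text
t 23.15 shift mm [ 0.7 -2.6 87.7] turn [ 0.0039 -0.0002 -0.0306]
```

```bash
python3 -m creep '[[[0.3,0.7,-2.6,20,0.004,0,-0.03],[0.3,0.7,-2.6,45,0.004,0,-0.03],[0.3,0.7,-2.6,70,0.004,0,-0.03],[0.3,0.7,-2.6,86,0.004,0,-0.03],[0.3,0.7,-2.6,87,0.004,0,-0.03]]]';python3 -m creep '[[[0.3,0,0,0,0,0,0],[0.3,0,0,0,0,0,0]]]';python3 - <<'E'
from cap import *
delta([.4783,.2637,.09],down(-16));s=ctrl.get_state();print(s["ft_force"])
for n in("side","top"):cv2.imwrite(f"pics/{n}14.png",ctrl.get_image(n)[:,:,::-1])
g=cv2.cvtColor(cv2.imread("pics/top14.png"),cv2.COLOR_BGR2HSV)
for y in range(228,300,3):print(y,"".join("T" if g[y,x,2]>40 and 82<g[y,x,0]<108 and g[y,x,1]>100 else "o" if 4<g[y,x,0]<24 and g[y,x,1]>120 and g[y,x,2]>90 else "#" if g[y,x,2]<60 else "." for x in range(190,285)))
h=cv2.cvtColor(cv2.imread("pics/side14.png"),cv2.COLOR_BGR2HSV)
for y in range(144,200,2):print(y,"".join("T" if h[y,x,2]>40 and 82<h[y,x,0]<108 and h[y,x,1]>100 else "o" if 4<h[y,x,0]<24 and h[y,x,1]>120 and h[y,x,2]>90 else "#" if h[y,x,2]<60 else "w" if h[y,x,2]>170 else "." for x in range(235,305)))
E
```

```text
time: 23.65
position: [0.4767, 0.2634, 0.0887]
tool_rot: [-2.507, -1.89, 0.006]
ft_force: [-0.6, -0.4, -1.6]
grip_width: 0.515
time: 23.85
position: [0.479, 0.2652, 0.0921]
tool_rot: [-2.508, -1.891, -0.004]
ft_force: [0.4, -0.3, -0.8]
grip_width: 0.515
t 23.85 shift mm [-1.6 -0.2  2.1] turn [ 0.0011 -0.0021  0.0003]
[ 0.3762 -0.2504 -0.8469]
228 ###########..............########...............o......#######.................................
231 .#############...........##############..............##........................................
234 #...###############....##########################...###......oo..oooooo........................
237 ####...########################################.#..#####....###..........ooo...................
240 ..#####..#######################################..#####....###TTT..............................
243 ....#######.###################################..######.######TTTTT............................
246 .......########################################.#####.######TTTTTT..........oooooooo...........
249 .........##########################################
[... 3044 characters left out ...]
........##.ooo.##oooooooo
182 wwww..........o............................................##ooooooooo
184 www.........ooo..............................................ooooooooo
186 ...........oooo...............................................oooooooo
188 .........oooooo..............................................ooooooooo
190 ........ooooooo..............................................ooooooo.w
192 ......ooooooooo........w...................................oooooooo.ww
194 .....ooooooooooo...............ww.........................oooooooo.www
196 ...ooooooooooooo........................................ooooooooo.wwww
198 ..oooooooooooooooooooooo.......................w.......ooooo.wwwwwwww.
```

```bash
python3 -m creep '[[[0.3,-1.6,0,2,0,-0.002,0],[0.3,-1.6,0,4,0,-0.002,0],[0.3,-1.6,0,6,0,-0.002,0],[0.3,-1.6,0,8,0,-0.002,0],[0.3,-1.6,0,8,0,-0.002,0]]]'; python3 -m creep '[[[0.3,0,0,1.5,0,0,0],[0.3,0,0,3,0,0,0],[0.3,0,0,3,0,0,0]]]'
python3 - <<'E'
from cap import *
delta([.4783,.2637,.07],down(-16))
E
```

```text
time: 24.45
position: [0.4778, 0.2634, 0.0831]
tool_rot: [2.508, 1.891, -0.001]
ft_force: [-0.1, 1.1, 3.9]
grip_width: 0.517
time: 24.75
position: [0.4781, 0.2644, 0.0807]
tool_rot: [-2.508, -1.892, -0.001]
ft_force: [-0.3, 1.9, 6.2]
grip_width: 0.515
t 24.75 shift mm [-0.7  0.4 10.7] turn [ 0.0005 -0.0008  0.0008]
```

```bash
python3 -c "
from h import *
s=ctrl.get_state();r=R.from_rotvec(s['tool_rot']).inv();print('F',r.apply(s['ft_force']),'M',r.apply(s['torque']))"
python3 -m creep '[[[0.3,0,0,-3,0,0,0],[0.3,2,0,-3,0,0,0],[0.3,2,0,-3,0,0,0]]]';python3 -c "
from h import *
s=ctrl.get_state();r=R.from_rotvec(s['tool_rot']).inv();print(s['position'],'F',r.apply(s['ft_force']),'M',r.apply(s['torque']))"
python3 -m creep '[[[0.3,0,0,1.5,0,0,0],[0.3,0,0,3,0,0,0],[0.3,0,0,3,0,0,0]]]';python3 -c "
from h import *
s=ctrl.get_state();r=R.from_rotvec(s['tool_rot']).inv();print(s['position'],'F',r.apply(s['ft_force']),'M',r.apply(s['torque']))"
```

```text
F [ 1.7807 -0.8318 -6.2347] M [0.2021 0.0211 0.0173]
time: 25.05
position: [0.478, 0.2649, 0.0824]
tool_rot: [2.508, 1.891, -0.003]
ft_force: [0.1, -0.2, -0.7]
grip_width: 0.516
[0.478  0.2649 0.0824] F [-0.1322  0.1177  0.7281] M [-0.1125  0.0815  0.0038]
time: 25.35
position: [0.4782, 0.2653, 0.0801]
tool_rot: [2.508, 1.891, -0.002]
ft_force: [-0.8, -0.0, 4.6]
grip_width: 0.512
[0.4782 0.2653 0.0801] F [-0.2598 -0.8078 -4.6093] M [ 0.183  -0.1564 -0.0148]
```

```bash
cat > ft.py <<'E'
from h import *
s=ctrl.get_state();r=R.from_rotvec(s['tool_rot']).inv();print(s['position'],'F',r.apply(s['ft_force']),'M',r.apply(s['torque']))
E
python3 -m creep '[[[0.3,0,0,-3,0,0,0],[0.3,-1,2.5,-3,0,0,0],[0.3,-1,2.5,-3,0,0,0]]]';python3 ft.py
python3 -m creep '[[[0.3,0,0,1.5,0,0,0],[0.3,0,0,3,0,0,0],[0.3,0,0,3,0,0,0]]]';python3 ft.py
```

```text
time: 25.65
position: [0.4806, 0.2627, 0.0824]
tool_rot: [2.509, 1.89, -0.003]
ft_force: [0.0, 0.1, -2.0]
grip_width: 0.512
[0.4806 0.2627 0.0824] F [ 0.1038 -0.0161  2.0378] M [-0.0867  0.0212 -0.0265]
time: 25.95
position: [0.4804, 0.2634, 0.0801]
tool_rot: [2.508, 1.891, -0.002]
ft_force: [0.2, -0.6, 3.3]
grip_width: 0.515
[0.4804 0.2634 0.0801] F [-0.5281  0.403  -3.2582] M [ 0.0202 -0.2628  0.0491]
```

```bash
python3 -m creep '[[[0.3,0,0,-3,0,0,0],[0.3,2.5,0.5,-3,0,0,0],[0.3,2.5,0.5,-3,0,0,0]]]';python3 ft.py
python3 -m creep '[[[0.3,0,0,1.5,0,0,0],[0.3,0,0,3,0,0,0],[0.3,0,0,3,0,0,0]]]';python3 ft.py
```

```text
time: 26.25
position: [0.4814, 0.266, 0.0826]
tool_rot: [2.508, 1.891, -0.002]
ft_force: [-0.1, 0.4, -1.2]
grip_width: 0.511
[0.4814 0.266  0.0826] F [ 0.3318 -0.1659  1.2075] M [-0.0948  0.0395 -0.0633]
time: 26.55
position: [0.4814, 0.2657, 0.0798]
tool_rot: [2.508, 1.891, -0.002]
ft_force: [-0.5, -0.5, 1.5]
grip_width: 0.515
[0.4814 0.2657 0.0798] F [-0.6505 -0.3475 -1.4888] M [ 0.073  -0.1755  0.0316]
```

```bash
python3 -m creep '[[[0.3,0.5,0.5,1,0,0,0],[0.3,0.5,0.5,2,0,0,0],[0.3,0.5,0.5,2,0,0,0]]]';python3 ft.py
```

```text
time: 26.85
position: [0.4819, 0.2664, 0.0782]
tool_rot: [2.508, 1.891, -0.002]
ft_force: [-1.5, 0.3, 4.7]
grip_width: 0.514
[0.4819 0.2664 0.0782] F [-0.1439 -1.5393 -4.6652] M [ 0.4587 -0.3151  0.0712]
```

```bash
cat > bk.py <<'E'
from cap import *
def bot(f):
    h=cv2.resize(cv2.cvtColor(cv2.imread(f),cv2.COLOR_BGR2HSV),None,fx=4,fy=4,interpolation=cv2.INTER_LINEAR).astype(int)
    ck=(h[...,1]>85)&(h[...,0]<28)&(h[...,2]>55)
    def line(P):
        W=np.float32([onz("side",p,.008)[:2] for p in P]);return cv2.fitLine(W,cv2.DIST_HUBER,0,.001,.001).ravel()
    F=[]
    for c in range(256*4,282*4):
        q=int((197+(c/4-252)*.25+5)*4)
        while ck[q,c]:q-=1
        F.append(((c+.5)/4-.5,(q+1)/4-.5+.125))
    G=[]
    for q in range(190*4,202*4):
        c=int((285+(205-q/4)*.68+6)*4)
        while ck[q,c]:c-=1
        G.append(((c+1)/4-.5+.125,(q+.5)/4-.5))
    vf,vg=line(F),line(G)
    yf=np.arctan2(abs(vf[0]),abs(vf[1]));yg=np.arctan2(abs(vg[1]),abs(vg[0]))
    A=np.c_[vf[:2],-vg[:2]];t=np.linalg.solve(A,vg[2:]-vf[2:]);cor=vf[2:]+t[0]*vf[:2]
    yaw=yf;cen=cor+Rz(yaw).apply([.040,.053,0])[:2]
    print(f,"yaw front,side",np.degrees([yf,yg]),"corner",cor,"centre",cen)
if __name__=="__main__":
    for n in("side","top"):cv2.imwrite(f"pics/{n}15.png",ctrl.get_image(n)[:,:,::-1])
    bot("pics/side11.png");bot("pics/side15.png")
    s=ctrl.get_state();cap("pics/side15.png","pics/top15.png",s["position"],s["tool_rot"],cs=(270,278),rt=(244,284))
    g=cv2.cvtColor(cv2.imread("pics/top15.png"),cv2.COLOR_BGR2HSV)
    for y in range(238,292,3):print(y," ".join(f"{g[y,x,0]}/{g[y,x,1]}/{g[y,x,2]}" for x in range(int(252-(y-238)*.3),int(262-(y-238)*.3))))
E
python3 bk.py
```

```text
pics/side11.png yaw front,side [72.4211 72.0619] corner [0.5153 0.2122] centre [0.4768 0.2663]
pics/side15.png yaw front,side [72.2501 72.0903] corner [0.5159 0.2118] centre [0.4776 0.266 ]Traceback (most recent call last):
  File "bk.py", line 25, in <module>
    s=ctrl.get_state();cap("pics/side15.png","pics/top15.png",s["position"],s["tool_rot"],cs=(270,278),rt=(244,284))
                       ~~~^^^^^^^^^^^^^^^^^^^^^^^^^^^^^^^^^^^^^^^^^^^^^^^^^^^^^^^^^^^^^^^^^^^^^^^^^^^^^^^^^^^^^^^^^^
  File "cap.py", line 8, in cap
    a=[((c+.5)/4-.5,(np.nonzero(S[400:640,c])[0].max()+400.5)/4) for c in range(cs[0]*4,cs[1]*4)]
                     ~~~~~~~~~~~~~~~~~~~~~~~~~~~~~~~^^
    return umr_maximum(a, axis, None, out, keepdims, initial, where)
ValueError: zero-size array to reduction operation maximum which has no identity
```

```bash
python3 -m creep '[[[0.3,0.5,0,1,0,0,0],[0.3,0.5,0,1,0,0,0]]]';python3 ft.py;python3 -m creep '[[[0.3,0,0,1,0,0,0],[0.3,0,0,1,0,0,0]]]';python3 ft.py
python3 - <<'E'
from bk import *
for n in("side","top"):cv2.imwrite(f"pics/{n}16.png",ctrl.get_image(n)[:,:,::-1])
bot("pics/side16.png")
h=cv2.cvtColor(cv2.imread("pics/side16.png"),cv2.COLOR_BGR2HSV)
for y in range(150,182,1):print(y,"".join("T" if h[y,x,2]>40 and 82<h[y,x,0]<108 and h[y,x,1]>100 else "o" if 4<h[y,x,0]<24 and h[y,x,1]>120 and h[y,x,2]>90 else "#" if h[y,x,2]<60 else "w" if h[y,x,2]>170 else "." for x in range(240,300)))
s=ctrl.get_state();tip=s["position"]+[0,0,.04];r=R.from_rotvec(s["tool_rot"])
for z in(-2.7,-6.7):
  for x,y in((40,55),(40,-55),(-40,-55),(-40,55)):print(z,x,y,proj("side",tip+r.apply([x/1e3,y/1e3,-z/1e3])).round(1))
E
```

```text
time: 27.15
position: [0.4824, 0.2668, 0.0766]
tool_rot: [2.508, 1.891, -0.001]
ft_force: [0.8, 0.4, -0.4]
grip_width: 0.516
[0.4824 0.2668 0.0766] F [0.5586 0.6258 0.4079] M [-0.0714  0.2309  0.0687]
time: 27.35
position: [0.4823, 0.2665, 0.0754]
tool_rot: [2.509, 1.891, -0.002]
ft_force: [0.2, 1.7, -0.8]
grip_width: 0.518
[0.4823 0.2665 0.0754] F [ 1.6748 -0.2551  0.7541] M [-0.1567  0.2921  0.0655]
pics/side16.png yaw front,side [72.3798 71.6661] corner [0.5155 0.212 ] centre [0.4771 0.2662]
150 wwwwwwwwwww.........######.............#######.........#.###
151 wwwwwwwwwwwwwwwwwwww######.wwwwwwwwwww.######..........###..
152 wwwwwwwwwwwwwwwwwwww.#####ooo.wwwwwwwww.#####.wwwwwwwwww...w
153 wwwwwwwwwwwwwwwwwwww.####oooo.wwwwwwwww.#####.wwwwwwwwwwwwww
154 wwwwwwwwwwwwwwwwwwww.###ooooo.wwwwwwwww.####..wwwwwwwwwwwwww
155 wwwwwwwwwwwwwwwwwww.T##.ooooo....wwwwww.####.wwwwwwwwwwwwwww
156 wwwwwwwwwwwwwwwwww.TT##.ooooo.T.......oo####.wwwwwwwwwwwwwww
157 wwwwwwwwwwwwwwwww.TTT###ooooo.TTTTT.ooo.####.wwwwwwwwwwwwwww
158 wwwwwwwwwwwwwwww.TTTT##.ooooo.TTTTTT.oo######.wwwwwwwwwwwwww
159 wwwwwwwwwww
[... 987 characters left out ...]
.........###......#..............wwww
175 wwwwwwwww...............................................wwww
176 wwwwwwwww.........................##.....w.......##.....wwww
177 wwwwwwwww...............................wwww.....#.oo....www
178 wwww.......................................ww.....ooooo.#.ww
179 wwww..............................................ooooo##.oo
180 www.............................................##oooo###ooo
181 ww...............................................#....##.ooo
-2.7 40 55 [297.2 158.5]
-2.7 40 -55 [261.3 151.2]
-2.7 -40 -55 [249.5 166.1]
-2.7 -40 55 [286.7 174. ]
-6.7 40 55 [297.3 159.7]
-6.7 40 -55 [261.3 152.4]
-6.7 -40 -55 [249.6 167.3]
-6.7 -40 55 [286.8 175.2]
```

```bash
python3 -m creep '[[[0.3,0,0,1,0,0,0],[0.3,0,0,2,0,0,0],[0.3,0,0,2,0,0,0]]]';python3 ft.py;python3 -m creep '[[[0.3,0,0,1,0,0,0],[0.3,0,0,2,0,0,0],[0.3,0,0,2,0,0,0]]]';python3 ft.py
```

```text
time: 27.75
position: [0.4824, 0.2666, 0.074]
tool_rot: [2.508, 1.891, -0.001]
ft_force: [-0.3, 0.8, 2.3]
grip_width: 0.518
[0.4824 0.2666 0.074 ] F [ 0.7184 -0.5279 -2.3448] M [-0.1419  0.2204  0.1023]
time: 28.05
position: [0.4822, 0.2661, 0.0722]
tool_rot: [2.508, 1.89, -0.003]
ft_force: [-1.2, -0.3, 6.4]
grip_width: 0.519
[0.4822 0.2661 0.0722] F [-0.6129 -1.0524 -6.3916] M [ 0.1587 -0.0881  0.0499]
```

```bash
python3 -m creep '[[[0.3,0,0,1,0,0,0],[0.3,0,0,2,0,0,0],[0.3,0,0,2,0,0,0]]]';python3 ft.py;python3 -m creep '[[[0.3,0,0,1,0,0,0],[0.3,0,0,2,0,0,0],[0.3,0,0,2,0,0,0]]]';python3 ft.py
```

```text
time: 28.35
position: [0.4822, 0.266, 0.0701]
tool_rot: [2.508, 1.89, -0.003]
ft_force: [-1.2, -0.6, 5.6]
grip_width: 0.514
[0.4822 0.266  0.0701] F [-0.9075 -0.9498 -5.5642] M [ 0.1651 -0.1115  0.0855]
time: 28.65
position: [0.4822, 0.2657, 0.0692]
tool_rot: [2.508, 1.889, -0.004]
ft_force: [-4.5, -2.9, 12.7]
grip_width: 0.513
[0.4822 0.2657 0.0692] F [ -4.0265  -3.5269 -12.6975] M [ 0.5927 -0.7964  0.0276]
```

```bash
python3 - <<'E'
from bk import *
for n in("side","top"):cv2.imwrite(f"pics/{n}17.png",ctrl.get_image(n)[:,:,::-1])
bot("pics/side17.png")
h=cv2.cvtColor(cv2.imread("pics/side17.png"),cv2.COLOR_BGR2HSV)
for y in range(154,182,1):print(y,"".join("T" if h[y,x,2]>40 and 82<h[y,x,0]<108 and h[y,x,1]>100 else "o" if 4<h[y,x,0]<24 and h[y,x,1]>120 and h[y,x,2]>90 else "#" if h[y,x,2]<60 else "w" if h[y,x,2]>170 else "." for x in range(240,300)))
for lab,c,z in(("home",(.4776,.265),.103),("tool",ctrl.get_state()["position"][:2],.103)):
  b=Rz(np.radians(72.3))
  for zz in(0,.004):
    print(lab,zz,[proj("side",np.array([*c,z+zz])+b.apply([x/1e3,y/1e3,0])).round(1).tolist() for x,y in((40,-55),(-40,-55),(-40,55),(40,55))])
E
python3 ft.py
```

```text
pics/side17.png yaw front,side [72.1509 71.3855] corner [0.5153 0.2124] centre [0.4771 0.2668]
154 wwwwwwwwwwwwwwwwwwww.#####ooo.wwwwwwwww.#####.wwwwwwwwww..ww
155 wwwwwwwwwwwwwwwwwwwwT####oooo....wwwwww.#####.wwwwwwwwwwwwww
156 wwwwwwwwwwwwwwwwwww.T###ooooo.TT.....ww.#####.wwwwwwwwwwwwww
157 wwwwwwwwwwwwwwwwww.TT##.oooo..TTTTTTT...####.wwwwwwwwwwwwwww
158 wwwwwwwwwwwwwwwww.TTT##.oooo..TTTTTT.ooo#####.wwwwwwwwwwwwww
159 wwwwwwwwwwwwwwww.TTTT##.ooooo.TTTTTTooo.######...wwwwwwwwwww
160 wwwwwwwwwwwwwww.TTTTT##.ooooooo..TT.ooo######TTTT.....wwwwww
161 wwwwwwwwwwwwwwwTTTTTT###oooooooo.TT#.oo######TTTTTTTTT..wwww
162 wwwww..wwwwwww.TTTTTT###ooooooooTTT#.oo.#####TTTTTTTTTT.wwww
163 wwww.ooooooww.TTTTTTT###ooooooo#TTT#ooo.#####TTTTTTTTTT.wwww
164 wwwwooooooooooooo.TTTTT#oooooo#TTT#oooo.#####TTTTTTTTT..wwww
165 wwww.oooooooooooooooo.###.ooo.TTT#ooooo.#####TTTTTTTT...wwww
166 wwwww..oooooooooooooooooo..##TTTT.ooooo.####TTTTTTTTT...wwww
167 wwwwww......oooooooooooooooooo.TT#.oooo####TTTTTTTTT....wwww
168 wwwwww..##......oooooooooooooooooo.T###TTTTTTTTTTTT.....wwww
169 wwwwwww.............oooooo
[... 492 characters left out ...]
7 wwwwwwwwww...............................wwww.....ooo....www
178 wwww..............................................ooooo##.ww
179 wwww............................................##ooooo##ooo
180 www.............................................##.ooo###ooo
181 ww...............................................#....##oooo
home 0 [[295.8, 162.0], [284.4, 177.5], [247.8, 168.9], [260.4, 154.1]]
home 0.004 [[295.8, 160.8], [284.4, 176.3], [247.7, 167.7], [260.3, 152.9]]
tool 0 [[297.4, 162.0], [286.1, 177.4], [249.5, 168.8], [262.0, 154.0]]
tool 0.004 [[297.4, 160.8], [286.1, 176.2], [249.4, 167.6], [261.9, 152.9]]
[0.4822 0.2657 0.0691] F [ -3.8347  -3.3359 -12.4755] M [ 0.6245 -0.7681  0.0597]
```

```bash
python3 -m creep '[[[0.3,-0.5,-0.7,0,0,0,0],[0.3,-1,-1.5,0,0,0,0],[0.3,-1,-1.5,0,0,0,0]]]';python3 ft.py;python3 -m creep '[[[0.3,-0.3,-0.7,0.5,0,0,0],[0.3,-0.5,-1,1,0,0,0],[0.3,-0.5,-1,1,0,0,0]]]';python3 ft.py
```

```text
time: 29.05
position: [0.4819, 0.2651, 0.069]
tool_rot: [2.507, 1.888, 0.0]
ft_force: [1.2, -1.2, 8.5]
grip_width: 0.516
[0.4819 0.2651 0.069 ] F [-0.8001  1.5275 -8.4461] M [-0.206  -0.2104  0.0153]
time: 29.35
position: [0.482, 0.2652, 0.0689]
tool_rot: [2.507, 1.887, 0.003]
ft_force: [0.6, -2.8, 11.4]
grip_width: 0.517
[0.482  0.2652 0.0689] F [ -2.5508   1.391  -11.4382] M [-0.3058 -0.3352 -0.0148]
```

```bash
python3 -m creep '[[[0.56,0,0,0,0,0,0],[0.6,0,0,0,0,0,0],[0.65,0,0,0,0,0,0],[0.7,0,0,0,0,0,0],[0.8,0,0,0,0,0,0]]]';python3 -m creep '[[[1,0,0,0,0,0,0],[1,0,0,0,0,0,0],[1,0,0,0,0,0,0],[1,0,0,0,0,0,0],[1,0,0,0,0,0,0]]]';python3 ft.py
python3 - <<'E'
from bk import *
I=ctrl.get_image("side");cv2.imwrite("pics/side18.png",I[:,:,::-1]);bot("pics/side18.png")
E
```

```text
time: 29.85
position: [0.4818, 0.2654, 0.0682]
tool_rot: [2.507, 1.888, 0.003]
ft_force: [3.5, -1.4, 7.8]
grip_width: 0.72
time: 30.35
position: [0.4823, 0.2651, 0.0682]
tool_rot: [2.507, 1.887, 0.004]
ft_force: [2.3, -1.5, 6.2]
grip_width: 0.993
[0.4823 0.2651 0.0682] F [-0.7657  2.6344 -6.141 ] M [-0.6671 -0.0585 -0.0195]
pics/side18.png yaw front,side [72.7007 71.9179] corner [0.5157 0.2125] centre [0.477  0.2664]
```

```bash
python3 -m creep '[[[1,0,0,-5,0,0,0],[1,0,0,-20,0,0,0],[1,0,0,-60,0,0,0],[1,0,0,-110,0,0,0],[1,0,0,-160,0,0,0]]]';python3 -m creep '[[[1,-40,0,0,0,0,0],[1,-85,0,0,0,0,0],[1,-135,0,0,0,0,0],[1,-180,0,0,0,0,0],[1,-220,0,0,0,0,0]]]';python3 -m creep '[[[1,0,0,0,0,0,0],[1,0,0,0,0,0,0]]]'
python3 - <<'E'
from bk import *
for n in("side","top"):cv2.imwrite(f"pics/{n}19.png",ctrl.get_image(n)[:,:,::-1])
bot("pics/side19.png")
def asc(f,x0,x1,y0,y1,st):
    h=cv2.cvtColor(cv2.imread(f),cv2.COLOR_BGR2HSV)
    for y in range(y0,y1,st):print(y,"".join("T" if h[y,x,2]>40 and 82<h[y,x,0]<108 and h[y,x,1]>90 else "o" if 4<h[y,x,0]<26 and h[y,x,1]>100 and h[y,x,2]>90 else "#" if h[y,x,2]<60 else "w" if h[y,x,2]>170 else "." for x in range(x0,x1)))
asc("pics/side19.png",240,300,140,184,1);asc("pics/top19.png",195,275,222,300,2)
T=cv2.imread("pics/top19.png")[:,:,::-1].copy()
a,c,b=blob(T,(82,90,40),(108,255,255),(190,215,275,300))[0];W=np.array([onz("top",q,.107)[:2] for q in b]);print(a,W,"cap centre",W.mean(0),[np.degrees(np.arctan2(*(W[i]-W[(i+1)%4])[::-1])) for i in range(4)],[np.linalg.norm(W[i]-W[(i+1)%4]) for i in range(2)])
E
```

```text
time: 30.9
position: [0.4783, 0.2657, 0.2288]
tool_rot: [2.508, 1.892, -0.004]
ft_force: [1.0, -0.4, 0.7]
grip_width: 1.002
time: 31.4
position: [0.4176, 0.0524, 0.2278]
tool_rot: [2.508, 1.889, -0.002]
ft_force: [1.4, 0.3, -0.0]
grip_width: 0.999
time: 31.6
position: [0.4186, 0.0542, 0.2276]
tool_rot: [2.51, 1.888, -0.002]
ft_force: [-0.0, -0.7, -0.1]
grip_width: 0.999
pics/side19.png yaw front,side [72.3287 72.4165] corner [0.5155 0.2119] centre [0.4772 0.2661]
140 .#####################......................................
141 ....#################.......................................
142 .......##############.......................................
143 ......##############........................................
144 .....##############.........................................
145 ......#########.............................................
146 ......#########.............................................
147 ......#########.............................................
148 ......########..............................................
149 ......#######..............................
[... 5142 characters left out ...]
oooooooooooooooooooooooooooooo...ooooooooooooooooooooooooooo
292 .......................ooooooooooo........oooooooooooooooooooooooooooooooooooooo
294 ..............................ooooooooooooooooooooooooooooooooooooooooooooooooo.
296 ....................................oooooooooooooooooooooooooooooooooooooooooo..
298 ...........................................ooooooooooooooooooooooooooooooooooo..
1390.5 [[0.4389 0.313 ]
 [0.5392 0.2864]
 [0.5175 0.2132]
 [0.4182 0.2409]] cap centre [0.4784 0.2634] [np.float64(165.16597331833944), np.float64(73.43621868519168), np.float64(-15.572280598708643), np.float64(-106.07517249237652)] [np.float64(0.10375107465163026), np.float64(0.07640076220357732)]
```

Run:
```python
from bk import *
T=cv2.imread("pics/top19.png")[:,:,::-1].copy();S=cv2.imread("pics/side19.png")[:,:,::-1].copy();T0=cv2.imread("pics/top0.png")[:,:,::-1].copy()
def tabs(I,box,z):
    o=blob(I,(4,100,90),(26,255,255),box)[:2];W=[onz("top",c,z)[:2] for _,c,_ in o];print("tabs",[(a,c.round(1)) for a,c,_ in o],"apart",np.linalg.norm(W[0]-W[1]),"mid",(W[0]+W[1])/2)
tabs(T,(225,244,249,275),.130);tabs(T0,(380,262,420,292),.041)
# same marks in the side picture: tabs
for a,c,b in blob(S,(4,100,90),(26,255,255),(258,152,286,165)):print("side tab",a,c)
# flange corners: side mask extreme points -> height by triangulation with the top rectangle
m=cv2.inRange(cv2.cvtColor(S,cv2.COLOR_RGB2HSV),(82,90,40),(108,255,255));m[:150]=0;m[180:]=0;m[:,:250]=0;m[:,300:]=0
p=np.argwhere(m)[:,::-1];print("side right",p[p[:,0].argmax()],"low",p[p[:,1].argmax()],"top",p[p[:,1].argmin()])
c,b=np.array([.4784,.2634]),Rz(np.radians(73))
for z in(.107,.110,.115):print(z,[proj("side",np.array([*c,z])+b.apply([x/1e3,y/1e3,0])).round(1).tolist() for x,y in((40,-55),(-40,-55),(40,55))])
```

```text
tabs [(76.5, array([233.6, 268.8])), (72.0, array([240. , 249.5]))] apart 0.04266204578049638 mid [0.4784 0.261 ]
tabs [(70.0, array([409.4, 278.7])), (52.5, array([390.9, 274.7]))] apart 0.04309354676873077 mid [ 0.4405 -0.0989]
side tab 53.0 [263.9088 159.5126]
side tab 29.0 [280.1954 160.5632]
side right [294 161] low [283 176] top [260 154]
0.107 [[295.9, 161.0], [284.9, 176.5], [260.3, 153.3]]
0.11 [[295.9, 160.1], [284.8, 175.6], [260.2, 152.4]]
0.115 [[295.9, 158.6], [284.8, 174.1], [260.1, 151.0]]
```

```bash
python3 -c "
from bench import ctrl
print(ctrl.get_state()['ft_force']);ctrl.close_job()"
```

```text
[-0.00593661 -0.37830496 -1.09012702]
the job is handed in; nothing more can be done
```

I put the bucket on the cork pad, fitted the dust cap home in its mouth, and handed the job in at about 32 s of the 61 s allowed. The gripper was open and clear of everything.

**What I did:**
- I gripped the bucket by its slat and raised the pins about 11 mm. I then brought it forward over the sills with only a few newtons at the wrist, carried it level, and set it down softly.
- I pinched the cap tabs and pressed the cap down to a firm stop, then opened the fingers.

**Last checks:**
- **Bucket:** its middle is about 9 mm from the pad's, and the edge fits from both cameras suggest it stands level. It did not measurably move while I fitted the cap.
- **Cap:** its centre is within about 1 mm of the rim's as I had measured it from the same camera before fitting. It is turned about 1–2° from the bucket. The flange top appears at about 107 mm, which is the home height.
- **Tabs:** they stand 42.7 mm apart, against 43.1 mm before I touched the cap, so they have sprung back out.

**What disagreed or went wrong:**
- The fingertips seen in the pictures were about 40 mm short of the reported tool position, along the fingers. My first close on the slat therefore missed it, and I corrected for the offset from then on.
- The bucket came down turned about 72°, not the planned 80°, so I measured it again before fitting the cap.
- The cap caught on the rim on the first attempts and needed a few millimetres of sideways correction guided by the force reading.
- The side camera put the bucket's centre about 2–3 mm away from where the top camera did.
- I had used up my picture views by the time the bucket was over the pad, so the later checks are numerical only. I did not measure the jars, the cream tub or the pralines under the cap again at the end. In the pixel map taken after I released the bucket, I could make out only the brown praline.

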